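# Kit the sloped fixture tray: spacer below, hooked cover above

## Task

Kit the sloped tray: lay the plain spacer plate flat in the bottom of its bay first, then fit the cover plate (the one with the grip bar) over it, with its narrow tongue fully home in the slot hidden under the ledge at the low end (feel sideways for it) and its other end down behind the high end wall, so that it lies flat on the spacer. Let go of both, and leave the bottle, the pot and the jar where they stand.

Things in the scene. Friction and masses are not known exactly. Their poses are not given: they have to be found in the camera images.
- tray: Rigid tray on a fixed metal stand, sloped 25 deg, low end towards the robot. Origin: middle of the bay floor, 52 mm above the cabinet top; x up the slope, z square to the floor. In this frame, mm: bay x -56..56, sides open in the middle for fingers; side guides x -56..-34 and 34..56, inner faces y +-29, tops z 13; at the low end a sill x -76..-56, top z 13.5, and the low end wall, inner face x -76.
- ledge_lip (a point): Lower front edge of the ledge over the sill, at its middle: (-64, 0, 26) mm in the tray frame, same axes as the tray. The ledge is 6 thick, reaches 12 mm out from the low end wall, and leaves 12.5 mm over the sill. Hidden under it, a stiff key gate with one slot 29 wide, 12 deep: it may stand up to 14 mm left or right of the middle (not reported), so feel for it: elsewhere the tongue stops at x -64.
- high_wall (a point): Top inner edge, at its middle, of the wall at the high end: (56, 0, 27) mm in the tray frame. The wall is 10 thick and 90 wide; it stands 12 mm above a spacer that lies in the bay.
- spacer: Plain grey plastic plate 106 x 50 x 15 mm, two dark discs and a dark pad on top, lying on the cabinet top. Origin: centre of its underside; x along the 106, y across the 50 (grip here), z up. About 0.18 kg. Either end may go uphill.
- cover: Aluminium cover plate with a grip bar, lying on the cabinet top; 129 mm long, 50 wide, plate 8 thick, about 0.22 kg. Origin: middle of the length, on the underside; x along the length away from the tongue, z up. Tongue x -64.5..-46.5, 24 wide, z 0..6. It has 3 mm of play between low and high wall: the far end drops only with the tongue pushed home, entered 8 to 18 deg steeper than the tray.
- grip_bar (a point): Middle of the cover's upright grip bar: (8, 0, 24) mm in the cover's frame, same axes. The grey plastic bar is 14 thick along x (grip here), 50 long along y, z 8..40.
- tongue_tip (a point): Middle of the lower edge of the cover's tongue tip: (-64.5, 0, 0) mm in the cover's frame, same axes as the cover.
- reagent: Bystander: small white bottle with a screw cap, 44 mm wide, 90 mm tall, origin under its centre.
- pot: Bystander: specimen pot with screw cap, 50 mm wide, 55 mm tall, origin under its centre.
- jar: Bystander: open glass jar, 67 mm wide, 98 mm tall, origin under its centre.
Not all that is in view belongs to the job. Of the things that look like the spacer, the larger one is meant.

How it is judged (in metres and radians):
On the way, in this order (a step that is already met when the one before it is completed fails the run):
1. the spacer plate lies flat in the bay and is let go, the cover not yet over it (x of spacer in the frame of tray between -0.006 and 0.006 m and y of spacer in the frame of tray between -0.006 and 0.006 m and z of spacer in the frame of tray between -0.003 and 0.003 m and angle between the z axis of spacer and the z axis of tray, either way round below 0.05 rad and contact force between the fingers and spacer below 0.3 N and distance between cover and spacer above 0.06 m), for 0.2 s.
2. the cover lies flat on the spacer, tongue under the ledge, far end behind the high wall, let go (x of tongue_tip in the frame of tray below -0.07 m and y of tongue_tip in the frame of tray between -0.02 and 0.02 m and z of cover in the frame of tray between 0.012 and 0.018 m and angle between the z axis of each of cover, spacer and the z axis of tray, either way round below 0.05 rad and x of spacer in the frame of tray between -0.006 and 0.006 m and y of spacer in the frame of tray between -0.006 and 0.006 m and z of spacer in the frame of tray between -0.003 and 0.003 m and contact force between the fingers and cover below 0.3 N), for 0.2 s.
At the end, for the whole second after the job is handed in: Spacer flat on the bay floor (3 mm, 0.05 rad), within 6 mm of the bay's middle; cover flat on it (underside 12 to 18 mm above the floor, 0.05 rad), tongue tip within 6 mm of the low wall, in the slot; both released and at rest (x of spacer in the frame of tray between -0.006 and 0.006 m and y of spacer in the frame of tray between -0.006 and 0.006 m and z of spacer in the frame of tray between -0.003 and 0.003 m and angle between the z axis of each of spacer, cover and the z axis of tray, either way round below 0.05 rad and x of tongue_tip in the frame of tray below -0.07 m and y of tongue_tip in the frame of tray between -0.02 and 0.02 m and z of cover in the frame of tray between 0.012 and 0.018 m and linear speed of each of spacer, cover below 0.02 m/s); the robot touches nothing.
It fails at once if the bottle is pushed or knocked over (moved more than 30 mm or tipped) (distance of reagent from where it was at the start of the episode above 0.03 m or angle between reagent's own z axis and vertical above 0.4 rad).
It fails at once if the pot is pushed or knocked over (moved more than 30 mm or tipped) (distance of pot from where it was at the start of the episode above 0.03 m or angle between pot's own z axis and vertical above 0.4 rad).
It fails at once if the jar is pushed or knocked over (moved more than 30 mm or tipped) (distance of jar from where it was at the start of the episode above 0.03 m or angle between jar's own z axis and vertical above 0.4 rad).
It also fails if it takes over 67 s, if anything falls off the work surface, if the arm or the gripper's body presses on something with over 40 N, if the wrist force passes 120 N, or if a joint passes its speed limit or range.

## Robot

A 7-joint arm with a two-finger parallel gripper is mounted at the origin on a cart in front of the work surface, level with it; the furniture and walls round the work are solid. World frame = base frame: x ahead of the robot, y to its left, z up, the work surface at z = 0. Lengths are in mm, angles in rad, forces in N, time in s.
With the tool pointing down it reaches from about 400 to 900 mm from the base axis. Payload 5.5 kg.
Tool frame: the origin (TCP) lies between the finger pads; the fingertips stand 8 mm ahead of it and the grasp point (between the pads) lies 11 mm behind it; z points along the fingers, y is the direction in which the jaws open and shut (so a half turn about z gives the same grasp; the last joint's range is limited). The gripper opens to 85 mm and grips with 20 to 120 N. Pads are 22 mm wide; open, the fingers measure 114 mm over their backs; the gripper's body (76 mm by 85 mm) begins 54 mm behind the grasp point. The pads swing forward as they close: fully open they stand 13 mm farther back than shut.
Start: joints at [-1.013, 0.501, -0.427, 1.55, 0.221, 1.138, -0.21], TCP at [188.819, 621.97, 239.31] pointing down, gripper open.
Joint ranges: [-2.88, 2.88], [-0.31, 2.03], [-1.54, 1.56], [0.2, 2.42], [-1.41, 4.55], [0.19, 2.02], [-2.57, 2.57]. Speed limits (rad/s): [2.57, 2.57, 3.14, 3.14, 3.14, 3.14, 3.14].

## Interface

Orientations are given as a unit quaternion [x, y, z, w].
In Python, from workcell import manip gives the robot as it stands.
- The arm moves only by the tool move_arm, never from a script. Its argument "series" is a list of rows, each an object of numbers: "dx", "dy", "dz": the shift along the tool's x, y, z in mm; "spin": the turn about the tool's z in rad; "claw": the finger opening in mm, from 0 to 85.4. In form: [{"dx": .., "dy": .., "dz": .., "spin": .., "claw": ..}, ...]. A call has 1 to 20 rows; each row is the pose to reach, as a shift and turn from the pose commanded when the call began, along the tool's axes at that moment; what a row does not reach only later rows make up. A row lasts 1/10 s, in which the tool goes at most 50 mm and 8.59 degrees, less where a joint would pass 70% of its speed; a pose out of reach is approached as far as the arm can. A call with a gripper value outside its range is refused whole. The fingers move at their own pace and stop on an object; "newtons" is the grip in N (left out, the last holds). Time passes only in rows, so rows that repeat a pose let the fingers close. It gives the time, the measured TCP pose, the force and the opening at its end, in the units of the state.
- manip.sense(): the state, without advancing time (a new reading comes with each control period).
- manip.read_camera(name): name is "side" or "top"; returns the picture (400x640x3 uint8, blue, green, red); there is no depth.
- manip.get_calibration(name): a dict with "fx", "fy", "cx", "cy" (pixels), "origin" and "rotation" of the camera in the world. Camera axes: x right, y up, looking along -z (the intrinsics and any distortion apply to the point x, -y, -z); pixel columns grow to the right and rows downward; lengths in mm; the calibration is good to about 2 mm. A picture is of the moment at which its call begins. get_calibration takes no time and is no camera call.
- manip.hand_in(): hands the job in, once; it reports no verdict.
Trained networks look in the newest picture that a camera, given by its name, has taken for a name from the list of things; names that differ only in an ending like _2 or _b are one class to them, and where a whole thing is asked for, a point or a joint stands for the part that bears it (a point fixed in the world has none). Each returns a list of dicts, best first, with "confidence" (0 to 1); they miss things now and then, are a little off and sometimes report something else, mostly with a low value. They report only what shows in the picture. A call takes as long as a camera call. They do not tell look-alikes from the thing itself.
- manip.spot_in(query, camera): "pixel" ([column, row] in pixels, amid what is visible of it).
The state is a dict: "time": time; "joint_pos": joint angles; "dq": joint speeds; "tau": joint torques, N m; "eef_pos": TCP position; "ee_rot": TCP orientation; "contact_force": force on the tool from outside, world axes, zero at the start; "wrist_torque": the same for the moment, N m; "width": finger opening in mm.
Only numpy, scipy, OpenCV 4.12 (cv2) and the standard library are available. Lean on these libraries where they do the work, as an engineer would, in place of code of your own. Each camera call takes 0.05 s, during which the arm holds its last target.

## Working session

There is one attempt and no reset: what is moved stays moved. The work goes in short steps, Python scripts to look and compute and a tool call to move; the robot and the scene stay as the last step left them, time stands still between calls to the robot, and variables do not carry over. Pictures are saved under pics/ and viewed, and the job is handed in when it is done.

Besides the shell and the picture viewer there is one more tool, called after "Call:" as name(argument=value, ...) on one line, values as JSON. move_arm: Moves the arm, as the interface text tells. Its arguments: {"type":"object","properties":{"series":{"type":"array","items":{"type":"object","properties":{"dx":{"type":"number"},"dy":{"type":"number"},"dz":{"type":"number"},"spin":{"type":"number"},"claw":{"type":"number"}}}},"newtons":{"type":"number"}},"required":["series"]}

```bash
ls; mkdir -p pics; cat > a.py <<'E'
from workcell import manip
import cv2, numpy as np
for c in ["side","top"]:
    im=manip.read_camera(c); cv2.imwrite(f"pics/{c}0.png",im)
    k=manip.get_calibration(c); print(c,k)
    for q in ["tray","ledge_lip","high_wall","spacer","cover","grip_bar","tongue_tip","reagent","pot","jar"]:
        print(q,[( [round(float(v)) for v in d["pixel"]],round(d["confidence"],2)) for d in manip.spot_in(q,c)])
print(manip.sense())
E
python3 a.py
```

```text
pics
side {'fx': 390.9744975371258, 'fy': 390.9744975371258, 'cx': 315.1943180059952, 'cy': 196.06684141181924, 'origin': array([ 156.49282581, -830.0965674 ,  516.263023  ]), 'rotation': array([ 0.53088321, -0.11618689, -0.17516871,  0.82096257])}
tray [([330, 222], 0.77)]
ledge_lip [([329, 224], 0.56)]
high_wall [([330, 222], 0.69), ([338, 290], 0.67)]
spacer [([303, 209], 0.73), ([255, 205], 0.63), ([336, 182], 0.57)]
cover [([340, 292], 0.79)]
grip_bar [([339, 291], 0.87)]
tongue_tip [([336, 290], 0.86)]
reagent [([388, 228], 0.9), ([258, 205], 0.7)]
pot [([402, 254], 0.75)]
jar [([337, 183], 0.77), ([341, 295], 0.46)]
top {'fx': 439.5287639571045, 'fy': 439.5287639571045, 'cx': 314.49889059721903, 'cy': 190.17110758348667, 'origin': array([ 335.58788992,   -4.78642274, 1196.06269886]), 'rotation': array([-0.065876  ,  0.05087872,  0.71177736, -0.69745588])}
tray [([337, 183], 0.8)]
ledge_lip [([334, 180], 0.68)]
high_wall [([336, 181], 0.62)]
spacer [([237, 226], 0.65), ([263, 180], 0.6)]
cover [([416, 214], 0.96), ([404, 148], 0.48)]
grip_bar [([414, 211], 0.73)]
tongue_tip [([413, 211], 0.61), ([400, 149], 0.49)]
reagent [([365, 138], 0.7), ([415, 212], 0.62)]
pot [([401, 149], 0.57)]
jar [([252, 138], 0.89)]
{'time': 1.1, 'joint_pos': array([-1.01278498,  0.50088085, -0.42694892,  1.55042807,  0.22075402,
        1.13828734, -0.21030188]), 'dq': array([-0.00258992,  0.00148916, -0.00098022,  0.00225589,  0.00107386,
       -0.00013806, -0.00211288]), 'tau': array([ 9.51385518e-04, -5.69386876e+01, -5.81014663e+00, -2.81343108e+01,
        1.28715788e-02,  1.57455339e-03, -3.12088616e-05]), 'eef_pos': array([188.84029952, 621.95092521, 239.30544178]), 'ee_rot': array([ 1.46887935e-01,  9.89153140e-01,  5.77798324e-06, -2.30934130e-05]), 'contact_force': array([-0.51127481,  0.35691371,  0.09949964]), 'wrist_torque': array([ 0.01785662, -0.01318195,  0.05188974]), 'width': 85.71973702699457}
```

View images.

```bash
python3 -c "
import cv2
a=cv2.imread('pics/side0.png');b=cv2.imread('pics/top0.png')
cv2.imwrite('pics/top0c.png',cv2.resize(b[80:290,190:470],None,fx=2.8,fy=2.8,interpolation=cv2.INTER_CUBIC))
cv2.imwrite('pics/side0c.png',cv2.resize(a[140:340,200:460],None,fx=3,fy=3,interpolation=cv2.INTER_CUBIC))"
```

```text
(no output)
```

View pics/side0.png

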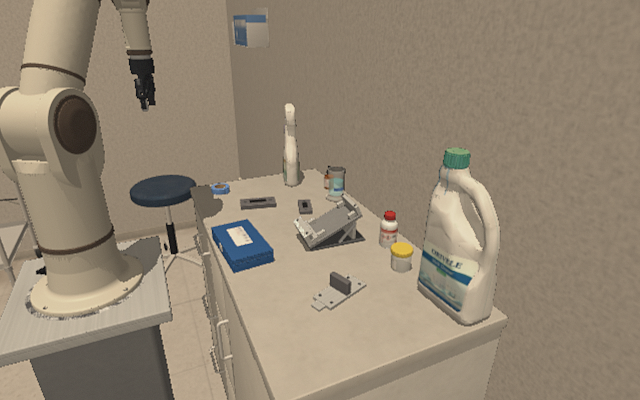

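View pics/top0.png

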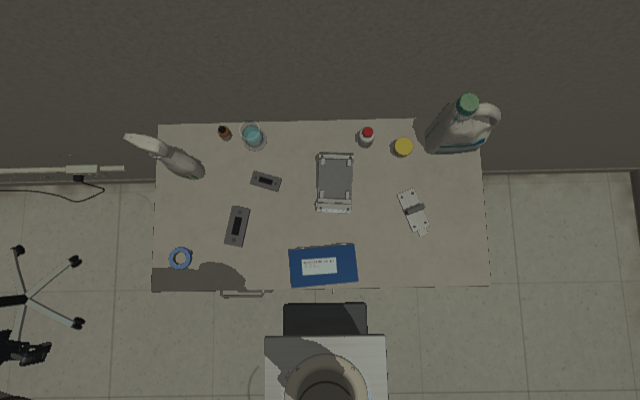

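View pics/top0c.png

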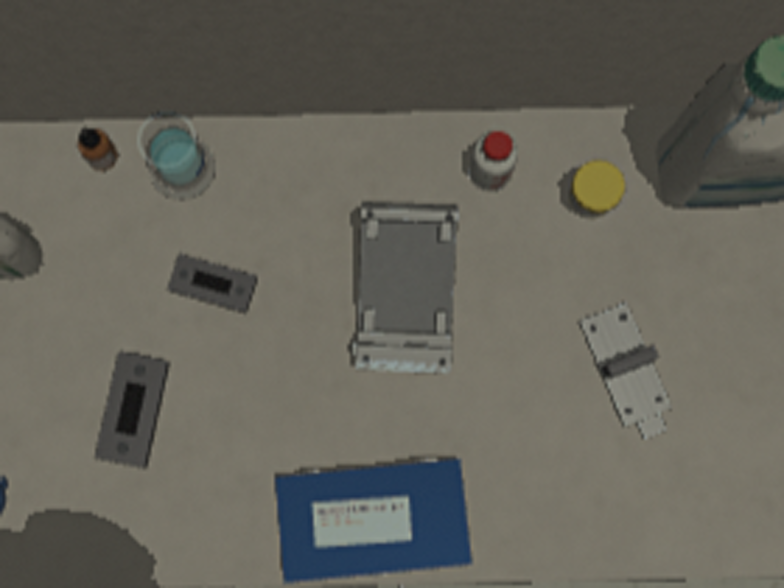

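View pics/side0c.png

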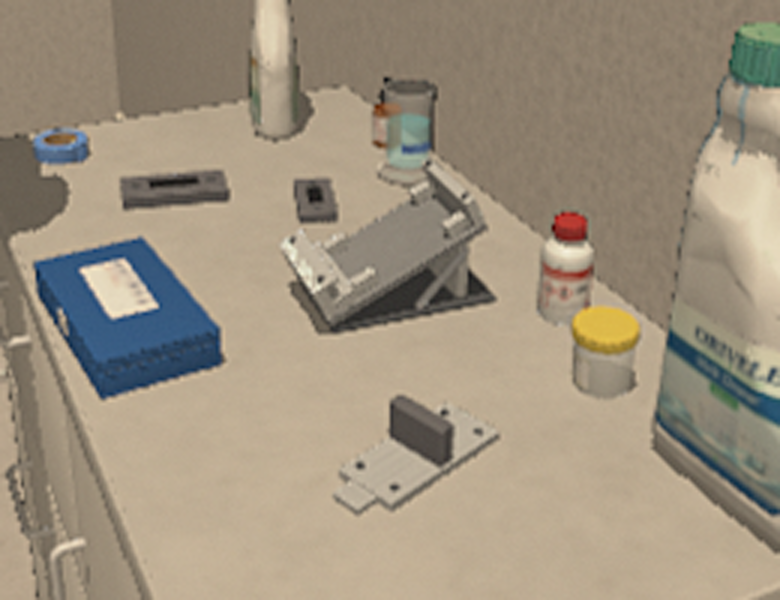

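```bash
cat > h.py <<'E'
import cv2, numpy as np
from scipy.spatial.transform import Rotation as R
from workcell import manip
K={c:manip.get_calibration(c) for c in ("top","side")}
def proj(c,P):
    k=K[c]; p=R.from_quat(k["rotation"]).inv().apply(np.atleast_2d(P)-k["origin"])
    return np.stack([k["cx"]+k["fx"]*p[:,0]/-p[:,2], k["cy"]+k["fy"]*(-p[:,1])/-p[:,2]],1)
def ray(c,px,z):
    k=K[c]; d=np.array([(px[0]-k["cx"])/k["fx"],-(px[1]-k["cy"])/k["fy"],-1.])
    d=R.from_quat(k["rotation"]).apply(d); t=(z-k["origin"][2])/d[2]; return k["origin"]+t*d
def box(x0,x1,y0,y1,z0,z1):
    return np.array([[x,y,z] for x in(x0,x1) for y in(y0,y1) for z in(z0,z1)],float)
E
python3 - <<'E'
from h import *
print("robot tcp",proj("top",[188.8,622,239]),proj("side",[188.8,622,239]))
for n,px,z in [("spacer",(237,226),15),("small",(265,180.5),10),("cover",(414,212),8),("tray",(334,183),52),("bottle",(367,132),90),("pot",(403,147),55),("jar",(252,133),98),("bleach",(468,104),250),("book",(323,264),40)]:
    print(n,ray("top",px,z).round())
for n,px,z in [("spacer",(258,203),15),("cover",(340,292),8),("tray",(330,222),52)]:
    print(n,ray("side",px,z).round())
a=cv2.imread('pics/side0.png');b=cv2.imread('pics/top0.png')
def crop(im,x,y,w,h,s): return cv2.resize(im[y:y+h,x:x+w],None,fx=s,fy=s,interpolation=cv2.INTER_NEAREST)
cv2.imwrite('pics/c1.png',np.hstack([crop(b,215,195,45,60,9),crop(b,390,180,45,60,9)]))
cv2.imwrite('pics/c2.png',crop(b,305,145,60,75,8))
E
```

```text
robot tcp [[ 30.54902399 339.11609625]] [[148.31935658 108.96480711]]
spacer [440. 230.  15.]
small [564. 154.  10.]
cover [ 468. -249.    8.]
tray [545. -34.  52.]
bottle [ 671. -122.   90.]
pot [ 638. -220.   55.]
jar [673. 176.  98.]
bleach [ 681. -333.  250.]
book [334.  -0.  40.]
spacer [439. 210.  15.]
cover [ 473. -258.    8.]
tray [552. -49.  52.]
```

View pics/c1.png

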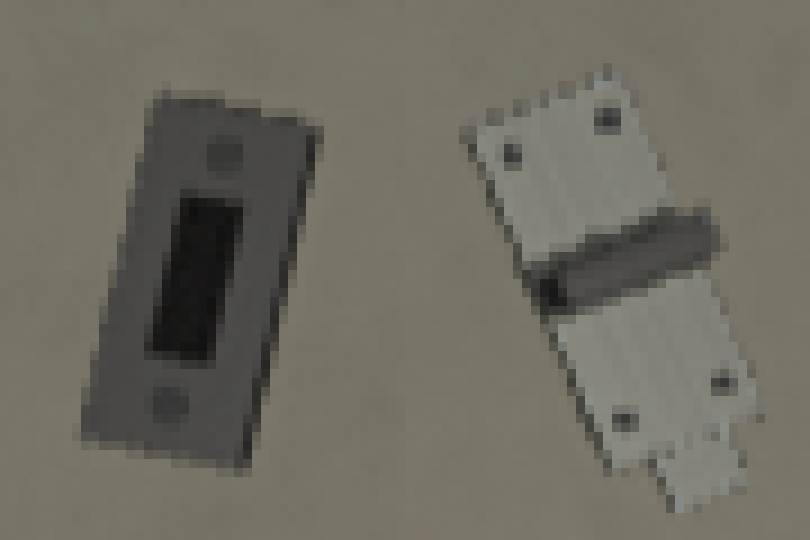

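View pics/c2.png

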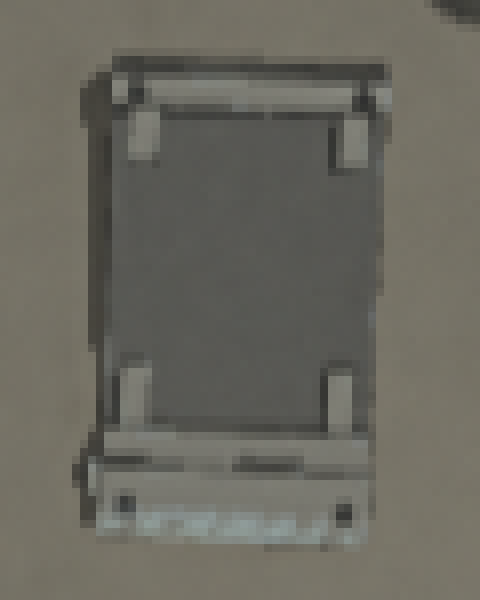

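```bash
python3 - <<'E'
from h import *
a=cv2.imread('pics/side0.png')
def crop(im,x,y,w,h,s): return cv2.resize(im[y:y+h,x:x+w],None,fx=s,fy=s,interpolation=cv2.INTER_NEAREST)
cv2.imwrite('pics/c3.png',crop(a,290,190,80,60,10))
cv2.imwrite('pics/c4.png',np.vstack([crop(a,235,190,50,24,12),crop(a,308,268,62,46,9)[:, :600]]))
E
```

```text
Traceback (most recent call last):
ValueError: all the input array dimensions except for the concatenation axis must match exactly, but along dimension 1, the array at index 0 has size 600 and the array at index 1 has size 558
```

View pics/c3.png

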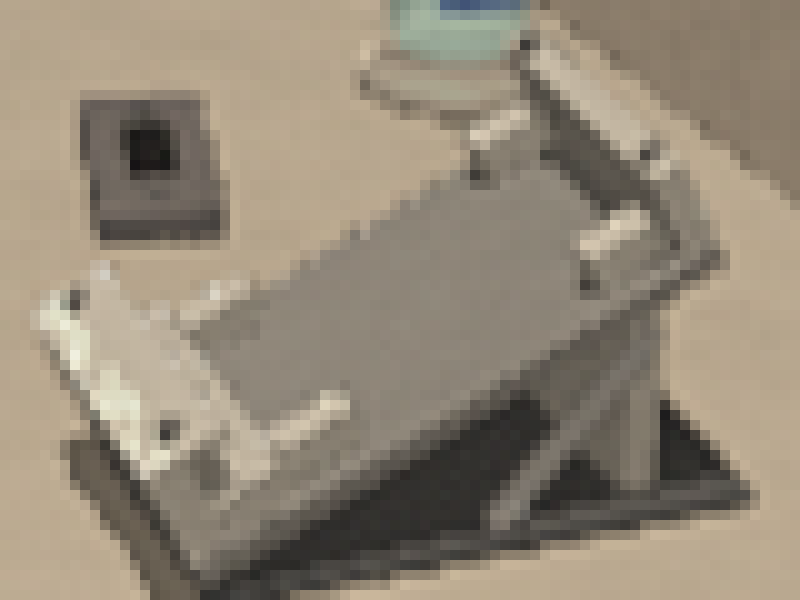

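```bash
cat >> h.py <<'E'
from scipy.optimize import least_squares
def pose(x,y,z,yaw,tilt=0):   # tilt: x axis up by tilt
    return R.from_euler("z",yaw)*R.from_euler("y",-tilt), np.array([x,y,z])
def fit(model,obs,z,tilt,x0):
    # obs list (cam, model pt, px)
    def f(p):
        r,t=pose(p[0],p[1],z,p[2],tilt)
        return np.concatenate([(proj(c,r.apply(m)+t)[0]-px) for c,m,px in obs])
    s=least_squares(f,x0,x_scale=[10,10,.1],loss="soft_l1"); return s.x,f(s.x).reshape(-1,2)
def cp(off,s): return lambda u,v:(off[0]+u/s-.5,off[1]+v/s-.5)
E
cat > fit0.py <<'E'
from h import *
q=cp((305,145),8); T=np.radians(25)
o=[("top",(56,45,27),q(112,106)),("top",(56,-45,27),q(388,110)),("top",(34,29,13),q(158,160)),("top",(34,-29,13),q(341,168)),
("top",(-34,29,13),q(152,364)),("top",(-34,-29,13),q(328,368))]
x,r=fit(None,o,52,T,[545,-34,0]);print("tray",x.round(3));print(r.round(1).tolist()); tray=x
q=cp((215,195),9)
o=[("top",(53,25,15),q(162,95)),("top",(53,-25,15),q(315,122)),("top",(-53,-25,15),q(238,462)),("top",(-53,25,15),q(82,437))]
x,r=fit(None,o,0,0,[440,230,0]);print("spacer",x.round(3));print(r.round(1).tolist()); sp=x
q=cp((390,180),9); u=lambda a,b:q(a-405,b)
o=[("top",(64.5,-25,8),u(612,70)),("top",(64.5,25,8),u(468,132)),("top",(-46.5,25,8),u(615,468)),("top",(-46.5,-25,8),u(758,415)),("top",(-64.5,12,6),u(680,510)),("top",(-64.5,-12,6),u(745,485))]
x,r=fit(None,o,0,0,[468,-249,0.3]);print("cover",x.round(3));print(r.round(1).tolist()); co=x
E
cat > o.py <<'E'
from fit0 import *
def boxd(im,c,b,rt,col,s):
    r,t=rt;P=proj(c,r.apply(b)+t)
    for i in range(8):
        for j in range(i):
            if bin(i^j).count("1")==1: cv2.line(im,tuple(int(round((v+.5)*s)) for v in P[i]),tuple(int(round((v+.5)*s)) for v in P[j]),col,1)
def over(im,c,items,s=4):
    im=cv2.resize(im,None,fx=s,fy=s,interpolation=cv2.INTER_NEAREST)
    for b,rt,col in items: boxd(im,c,b,rt,col,s)
    return im
TR=pose(tray[0],tray[1],52,tray[2],T)
trayi=[(b,TR,(0,0,255)) for b in (box(56,66,-45,45,0,27),box(34,56,29,39,0,13),box(-56,-34,-39,-29,0,13),box(-76,-64,-45,45,26,32),box(-56,56,-45,45,0,0))]
if __name__=="__main__":
    items=trayi+[(box(-53,53,-25,25,0,15),pose(sp[0],sp[1],0,sp[2]),(0,255,0))]
    CR=pose(co[0],co[1],0,co[2])
    items+=[(b,CR,(255,0,0)) for b in (box(-46.5,64.5,-25,25,0,8),box(-64.5,-46.5,-12,12,0,6),box(1,15,-25,25,8,40))]
    s=over(cv2.imread('pics/side0.png'),"side",items,6); t=over(cv2.imread('pics/top0.png'),"top",items,6)
    W=lambda n,im,x,y,w,h:cv2.imwrite(n,im[y*6:(y+h)*6,x*6:(x+w)*6])
    W('pics/o1.png',s,235,185,130,60); 
    W('pics/o3.png',s,300,260,80,60)
    W('pics/o2.png',t,215,140,60,100); W('pics/o4.png',t,300,140,130,100)
E
python3 o.py
```

```text
tray [ 5.61931e+02 -3.71720e+01 -5.20000e-02]
[[-0.3, -0.4], [0.4, 0.1], [0.1, 0.3], [-0.5, -0.1], [0.1, -0.0], [0.1, 0.1]]
spacer [ 4.41226e+02  2.30470e+02 -2.12000e-01]
[[-0.5, -0.5], [0.4, -0.1], [0.4, 0.7], [-0.3, -0.1]]
cover [ 4.66786e+02 -2.49261e+02  3.57000e-01]
[[0.4, 0.1], [-0.5, -0.1], [-0.4, 0.5], [0.8, -0.5], [-0.6, 0.3], [0.4, -0.2]]
```

View pics/o1.png

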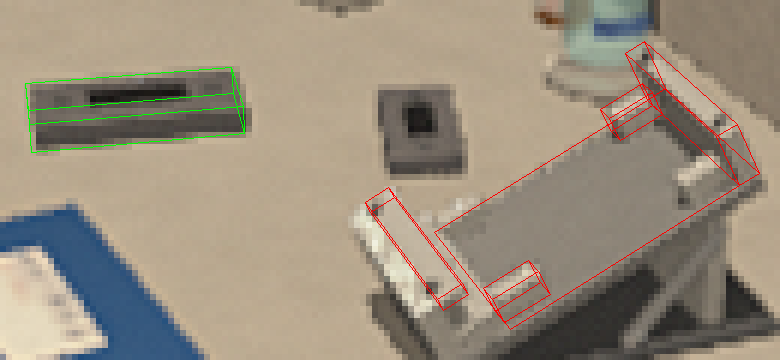

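View pics/o3.png

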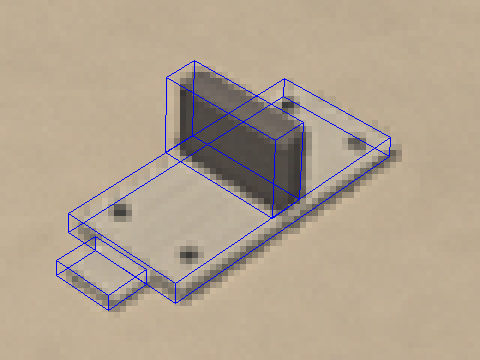

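View pics/o4.png

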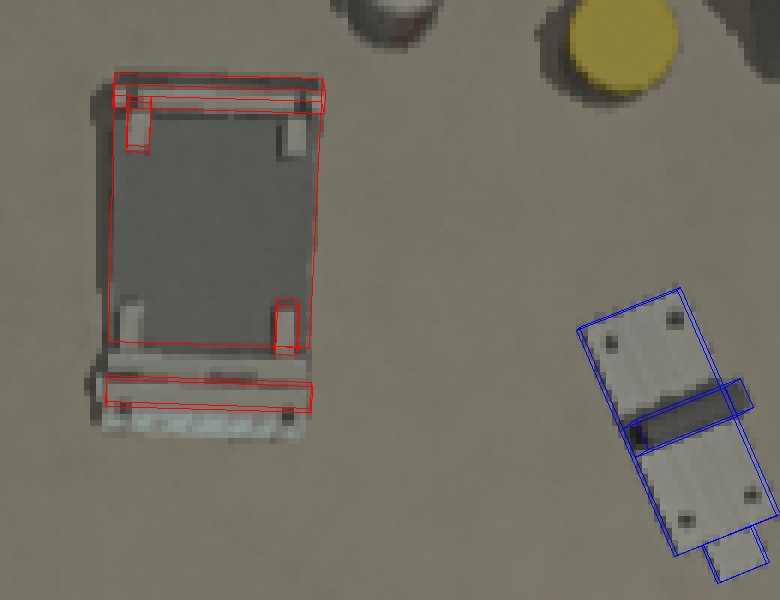

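View pics/o2.png

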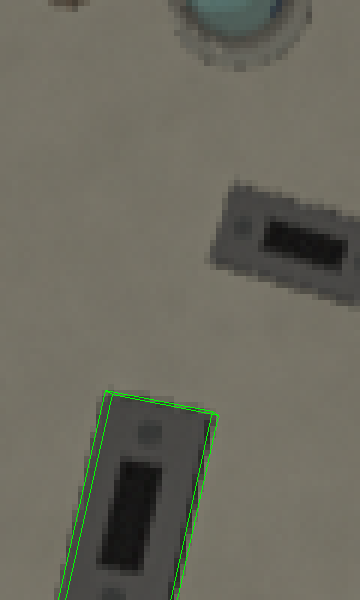

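```bash
cat >> h.py <<'E'
def rel(x,y,z,head,verbose=True):
    """desired world TCP and heading (deg) of tool y -> dx,dy,dz,spin from current pose"""
    s=manip.sense(); r=R.from_quat(s["ee_rot"]); M=r.as_matrix()
    d=M.T@(np.array([x,y,z])-s["eef_pos"])
    h0=np.degrees(np.arctan2(M[1,1],M[0,1])); dh=(head-h0+90)%180-90
    print("d",d.round(1),"spin",round(-np.radians(dh),3),"| h0",round(h0,1),"t",round(s["time"],2),"F",s["contact_force"].round(1),"w",round(s["width"],1),"q",s["joint_pos"].round(2), "pos",s["eef_pos"].round(1))
E
cat > go.py <<'E'
import sys
from h import *
rel(*map(float,sys.argv[1:5]))
E
python3 go.py 441 230.5 60 77.9
```

```text
d [-355.  -301.3  179.3] spin -0.084 | h0 73.1 t 1.1 F [-0.5  0.4  0.1] w 85.7 q [-1.01  0.5  -0.43  1.55  0.22  1.14 -0.21] pos [188.8 622.  239.3]
```

Call:
move_arm(series=[{"dx": -40,"dy": -30,"dz": 0,"spin": -0.04,"claw": 62},{"dx": -80,"dy": -60,"dz": 0,"spin": -0.084,"claw": 62},{"dx": -120,"dy": -95,"dz": 20,"spin": -0.084,"claw": 62},{"dx": -155,"dy": -130,"dz": 40,"spin": -0.084,"claw": 62},{"dx": -190,"dy": -160,"dz": 60,"spin": -0.084,"claw": 62},{"dx": -225,"dy": -190,"dz": 80,"spin": -0.084,"claw": 62},{"dx": -260,"dy": -220,"dz": 100,"spin": -0.084,"claw": 62},{"dx": -295,"dy": -250,"dz": 120,"spin": -0.084,"claw": 62},{"dx": -330,"dy": -280,"dz": 140,"spin": -0.084,"claw": 62},{"dx": -355,"dy": -301.3,"dz": 160,"spin": -0.084,"claw": 62},{"dx": -355,"dy": -301.3,"dz": 179,"spin": -0.084,"claw": 62},{"dx": -355,"dy": -301.3,"dz": 179,"spin": -0.084,"claw": 62}])

```text
time: 2.3
eef_pos: [440.1, 228.1, 58.2]
ee_rot: [0.107, 0.994, -0.001, -0.002]
contact_force: [-0.4, 0.6, 0.4]
width: 62.4
```

```bash
cat > pic.py <<'E'
import sys
from h import *
n=sys.argv[1]; x,y,w,h=map(int,sys.argv[3:7]); c=sys.argv[2]; s=min(800//w,600//h)
im=manip.read_camera(c); cv2.imwrite(f"pics/{n}_full.png",im)
cv2.imwrite(f"pics/{n}.png",cv2.resize(im[y:y+h,x:x+w],None,fx=s,fy=s,interpolation=cv2.INTER_CUBIC))
rel(441,230.5,20,77.9)
E
python3 pic.py s1 side 215 150 80 60;python3 pic.py t1 top 200 190 80 60
```

```text
d [-0.8  0.6 39.5] spin -0.0 | h0 77.9 t 2.35 F [ 0.2  0.7 -0.2] w 62.0 q [-0.3   0.49 -0.28  2.06  0.22  0.63  0.63] pos [440.2 230.1  59.5]
d [-0.7 -0.9 40.5] spin 0.001 | h0 78.0 t 2.4 F [-0.1  0.7  1. ] w 62.2 q [-0.3   0.48 -0.28  2.06  0.22  0.63  0.63] pos [440.5 231.5  60.5]
```

View pics/s1.png

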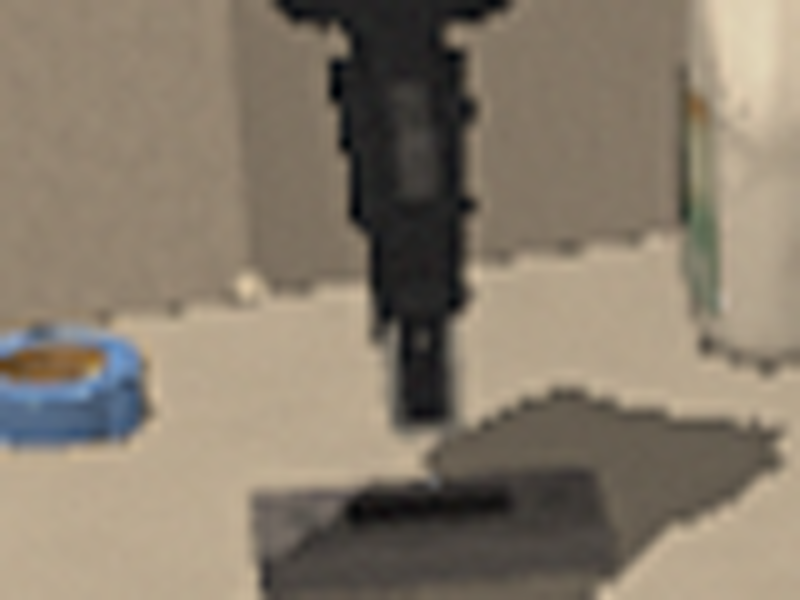

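View pics/t1.png

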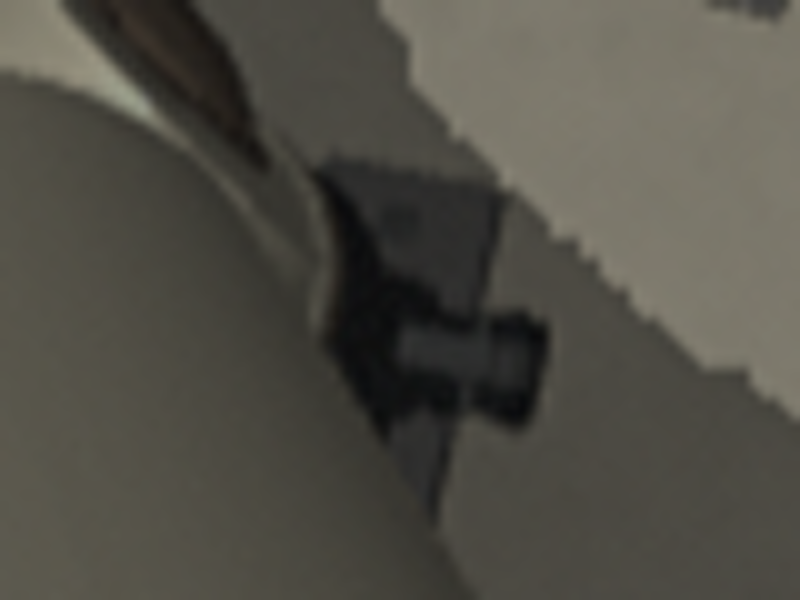

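```bash
python3 - <<'E'
from h import *
for z in (45,50,55,60,65): print(z,proj("side",[440.3-33*.208,230.8-33*.978,z]))
print("spacer top mid near edge",proj("side",[441.2-25*.21,230.5-25*.978,15]))
E
```

```text
45 [[256.64157596 195.65632945]]
50 [[256.54549475 194.10458825]]
55 [[256.44907093 192.54731373]]
60 [[256.35230266 190.98447623]]
65 [[256.25518809 189.41604589]]
spacer top mid near edge [[257.30019704 203.71884664]]
```

Call:
move_arm(series=[{"dx": -0.5,"dz": 20,"claw": 62},{"dx": -0.5,"dz": 40,"claw": 62},{"dx": -0.5,"dz": 49,"claw": 62},{"dx": -0.5,"dz": 49,"claw": 62}], newtons=25)

```text
$.series[0]: bad value
```

Call:
move_arm(series=[{"dx": 0,"dy": 0,"dz": 20,"spin": 0,"claw": 62},{"dx": 0,"dy": 0,"dz": 40,"spin": 0,"claw": 62},{"dx": 0,"dy": 0,"dz": 49,"spin": 0,"claw": 62},{"dx": 0,"dy": 0,"dz": 49,"spin": 0,"claw": 62}], newtons=25)

```text
time: 2.8
eef_pos: [440.1, 231.7, 11.2]
ee_rot: [0.104, 0.995, -0.0, -0.0]
contact_force: [0.3, -0.4, 0.0]
width: 61.8
```

```bash
python3 go.py 441 230.5 10 77.9
```

```text
d [-1.1 -1.   1.2] spin 0.003 | h0 78.1 t 2.8 F [ 0.3 -0.4  0. ] w 61.8 q [-0.34  0.58 -0.24  2.07  0.26  0.53  0.59] pos [440.1 231.7  11.2]
```

Call:
move_arm(series=[{"dx": 0,"dy": 0,"dz": 1,"spin": 0,"claw": 45},{"dx": 0,"dy": 0,"dz": 1,"spin": 0,"claw": 40},{"dx": 0,"dy": 0,"dz": 1,"spin": 0,"claw": 40},{"dx": 0,"dy": 0,"dz": 1,"spin": 0,"claw": 40},{"dx": 0,"dy": 0,"dz": 1,"spin": 0,"claw": 40}], newtons=25)

```text
time: 3.3
eef_pos: [441.4, 231.6, 11.4]
ee_rot: [0.105, 0.994, 0.001, 0.001]
contact_force: [-1.8, 1.2, 7.1]
width: 49.6
```

Call:
move_arm(series=[{"dx": 0,"dy": 0,"dz": -20,"spin": 0,"claw": 40},{"dx": 0,"dy": 0,"dz": -60,"spin": 0,"claw": 40},{"dx": 0,"dy": 0,"dz": -100,"spin": 0,"claw": 40},{"dx": 0,"dy": 0,"dz": -140,"spin": 0,"claw": 40},{"dx": 0,"dy": 0,"dz": -140,"spin": 0,"claw": 40}])

```text
time: 3.8
eef_pos: [444.6, 232.3, 155.8]
ee_rot: [0.105, 0.994, 0.003, 0.005]
contact_force: [0.9, 0.9, -2.0]
width: 49.5
```

```bash
python3 pic.py s2 side 215 110 100 75;python3 pic.py t2 top 200 170 100 75;python3 go.py 561.9 -37.2 150 87
```

```text
d [  2.7  -1.8 133.3] spin -0.0 | h0 77.9 t 3.85 F [-0.1 -0.6 -1.7] w 49.5 q [-0.25  0.33 -0.33  2.01  0.15  0.82  0.69] pos [443.2 231.3 153.3]
d [  1.   -0.2 131.3] spin -0.0 | h0 77.9 t 3.9 F [ 0.1 -0.1 -1.4] w 49.1 q [-0.25  0.33 -0.33  2.01  0.15  0.82  0.69] pos [441.7 230.4 151.3]
d [-173.6 -236.4    1.4] spin -0.159 | h0 77.9 t 3.9 F [ 0.1 -0.1 -1.4] w 49.1 q [-0.25  0.33 -0.33  2.01  0.15  0.82  0.69] pos [441.7 230.4 151.3]
```

View pics/s2.png

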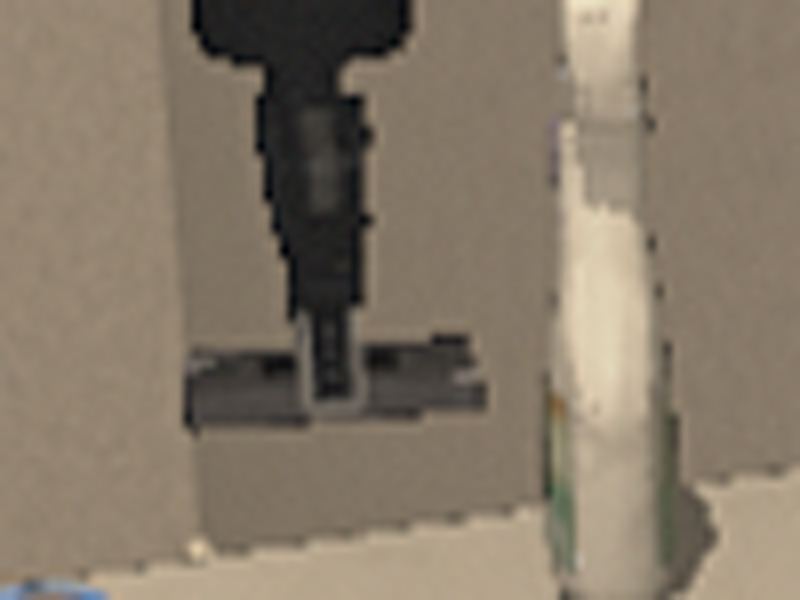

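```bash
python3 go.py 541.9 -36.1 120 87
```

```text
d [-153.8 -239.6   31.4] spin -0.159 | h0 77.9 t 3.9 F [ 0.1 -0.1 -1.4] w 49.1 q [-0.25  0.33 -0.33  2.01  0.15  0.82  0.69] pos [441.7 230.4 151.3]
```

Call:
move_arm(series=[{"dx": -10,"dy": -15,"dz": 0,"spin": -0.03,"claw": 40},{"dx": -30,"dy": -47,"dz": 0,"spin": -0.07,"claw": 40},{"dx": -53,"dy": -83,"dz": 0,"spin": -0.11,"claw": 40},{"dx": -76,"dy": -119,"dz": 0,"spin": -0.15,"claw": 40},{"dx": -99,"dy": -155,"dz": 0,"spin": -0.159,"claw": 40},{"dx": -122,"dy": -190,"dz": 0,"spin": -0.159,"claw": 40},{"dx": -142,"dy": -221,"dz": 5,"spin": -0.159,"claw": 40},{"dx": -153,"dy": -239,"dz": 15,"spin": -0.159,"claw": 40},{"dx": -154,"dy": -240,"dz": 25,"spin": -0.159,"claw": 40},{"dx": -154,"dy": -240,"dz": 30,"spin": -0.159,"claw": 40},{"dx": -154,"dy": -240,"dz": 31,"spin": -0.159,"claw": 40},{"dx": -154,"dy": -240,"dz": 31,"spin": -0.159,"claw": 40}])

```text
time: 5.1
eef_pos: [540.6, -34.6, 118.7]
ee_rot: [0.025, 1.0, 0.0, -0.001]
contact_force: [-0.4, 0.2, -2.0]
width: 49.0
```

```bash
python3 pic.py s3 side 270 150 100 75;python3 pic.py t3 top 285 125 100 75;python3 go.py 541.9 -36.1 78 87
```

```text
d [113.  260.   99.4] spin 0.162 | h0 87.2 t 5.15 F [-0.1  0.4 -1.9] w 49.1 q [ 0.21  0.44 -0.24  1.93  0.14  0.79  1.41] pos [541.1 -34.8 119.2]
d [113.5 260.2  99.6] spin 0.162 | h0 87.2 t 5.2 F [ 0.3 -0.3 -1.3] w 49.2 q [ 0.21  0.44 -0.24  1.93  0.14  0.79  1.41] pos [541.4 -35.  119.5]
d [-0.5 -1.1 41.5] spin 0.003 | h0 87.2 t 5.2 F [ 0.3 -0.3 -1.3] w 49.2 q [ 0.21  0.44 -0.24  1.93  0.14  0.79  1.41] pos [541.4 -35.  119.5]
```

View pics/s3.png

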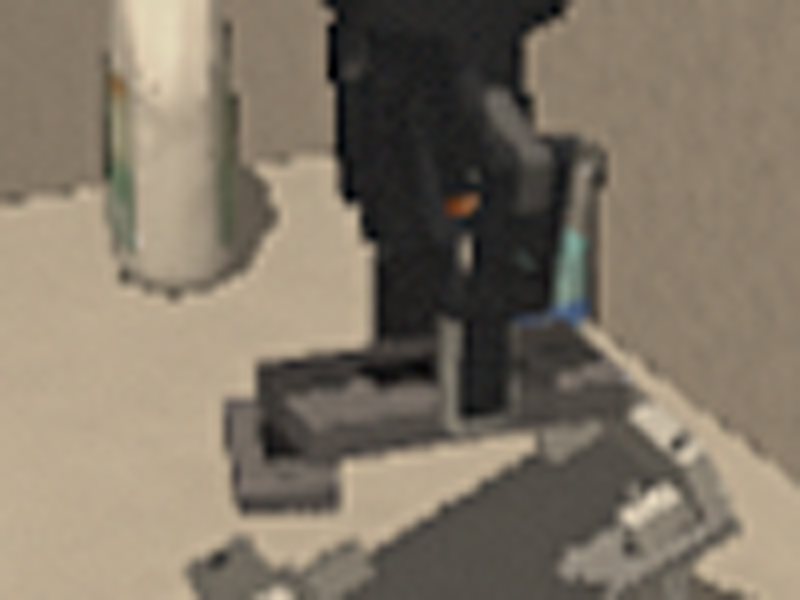

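View pics/t3.png

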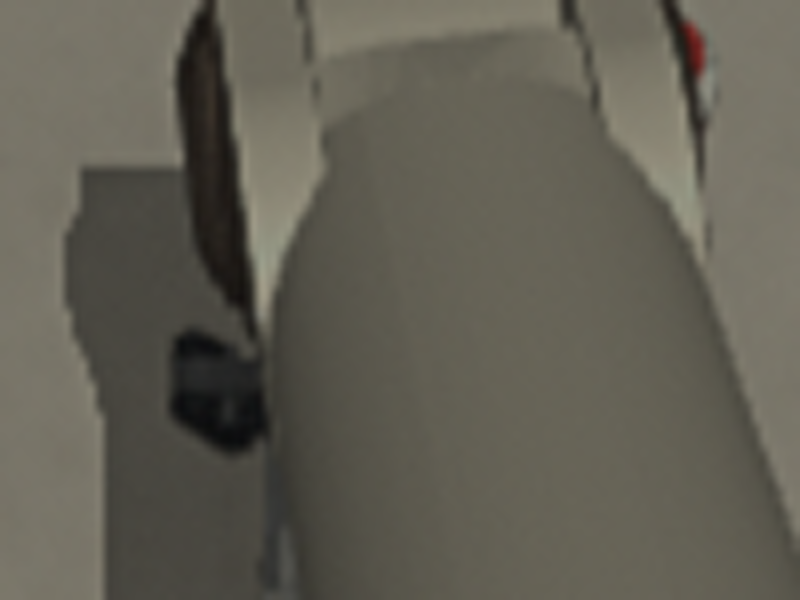

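Call:
move_arm(series=[{"dx": 0,"dy": -1.2,"dz": 15,"spin": 0,"claw": 40},{"dx": 0,"dy": -1.2,"dz": 30,"spin": 0,"claw": 40},{"dx": 0,"dy": -1.2,"dz": 37,"spin": 0,"claw": 40},{"dx": 0,"dy": -1.2,"dz": 40,"spin": 0,"claw": 40},{"dx": 0,"dy": -1.2,"dz": 43,"spin": 0,"claw": 40},{"dx": 0,"dy": -1.2,"dz": 43,"spin": 0,"claw": 40}], newtons=20)

```text
time: 5.8
eef_pos: [540.1, -37.3, 76.1]
ee_rot: [0.026, 1.0, 0.0, -0.001]
contact_force: [-5.1, 0.3, 1.8]
width: 49.4
```

Call:
move_arm(series=[{"dx": -1.5,"dy": 0,"dz": 2,"spin": 0,"claw": 40},{"dx": -3,"dy": 0,"dz": 4,"spin": 0,"claw": 40},{"dx": -5,"dy": 0,"dz": 6,"spin": 0,"claw": 40},{"dx": -7,"dy": 0,"dz": 8,"spin": 0,"claw": 40},{"dx": -7,"dy": 0,"dz": 8,"spin": 0,"claw": 40}])

```text
time: 6.3
eef_pos: [547.3, -38.0, 68.3]
ee_rot: [0.026, 1.0, -0.0, -0.001]
contact_force: [-5.9, 0.7, 1.9]
width: 49.1
```

```bash
python3 pic.py s4 side 270 160 100 75;python3 go.py 557.6 -37 61.3 87
```

```text
d [120.1 262.7  48.5] spin 0.159 | h0 87.0 t 6.35 F [-3.9  0.5  1. ] w 48.8 q [ 0.19  0.53 -0.22  1.93  0.17  0.7   1.39] pos [547.4 -38.   68.4]
d [-10.1   1.5   7.1] spin 0.0 | h0 87.0 t 6.35 F [-3.9  0.5  1. ] w 48.8 q [ 0.19  0.53 -0.22  1.93  0.17  0.7   1.39] pos [547.4 -38.   68.4]
```

View pics/s4.png

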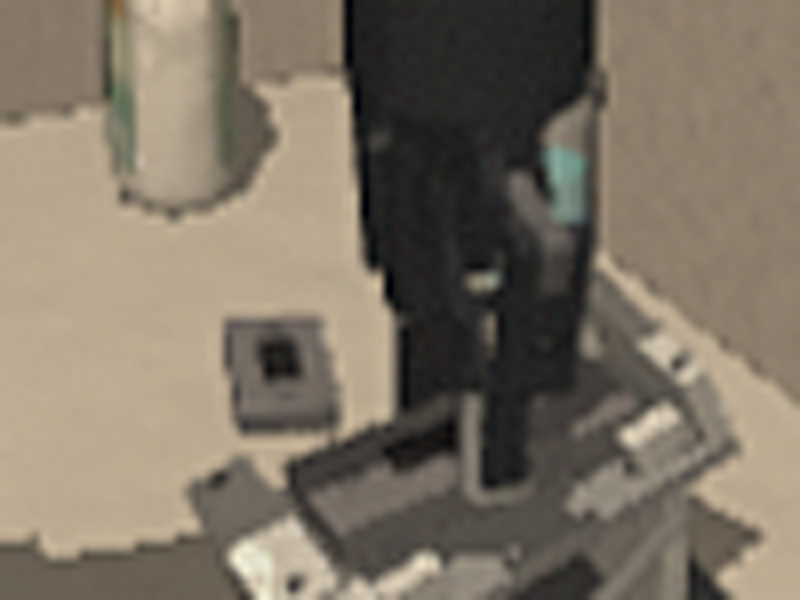

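Call:
move_arm(series=[{"dx": -3,"dy": 0.5,"dz": 1.5,"spin": 0,"claw": 40},{"dx": -6,"dy": 1,"dz": 3,"spin": 0,"claw": 40},{"dx": -8,"dy": 1,"dz": 4.5,"spin": 0,"claw": 40},{"dx": -9.5,"dy": 1,"dz": 6,"spin": 0,"claw": 40},{"dx": -10,"dy": 1,"dz": 7,"spin": 0,"claw": 40},{"dx": -10,"dy": 1,"dz": 7,"spin": 0,"claw": 40}])

```text
time: 6.95
eef_pos: [554.7, -37.9, 64.1]
ee_rot: [0.026, 1.0, -0.001, -0.004]
contact_force: [-21.4, 0.3, 34.6]
width: 49.2
```

```bash
python3 pic.py s5 side 270 160 100 75;python3 go.py 557.6 -37 61.3 87
```

```text
d [127.2 262.2  44.4] spin 0.159 | h0 87.0 t 7.0 F [-21.4   0.7  34.5] w 48.9 q [ 0.19  0.55 -0.21  1.91  0.17  0.7   1.39] pos [554.7 -37.9  64.1]
d [-2.9  1.   2.7] spin 0.0 | h0 87.0 t 7.0 F [-21.4   0.7  34.5] w 48.9 q [ 0.19  0.55 -0.21  1.91  0.17  0.7   1.39] pos [554.7 -37.9  64.1]
```

View pics/s5.png

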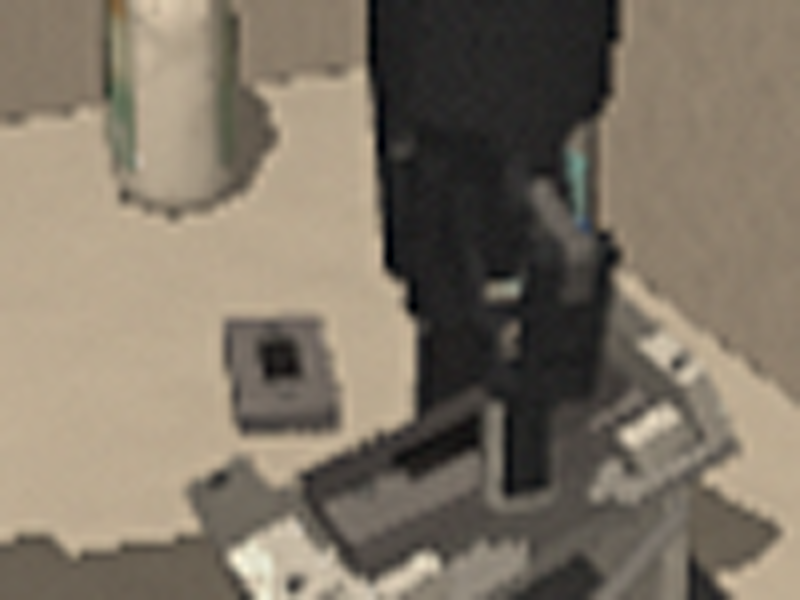

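Call:
move_arm(series=[{"dx": 0,"dy": 0,"dz": -2,"spin": 0,"claw": 40},{"dx": 0,"dy": 0,"dz": -2.5,"spin": 0,"claw": 40},{"dx": 0,"dy": 0,"dz": -2.5,"spin": 0,"claw": 56},{"dx": 0,"dy": 0,"dz": -2.5,"spin": 0,"claw": 66},{"dx": 0,"dy": 0,"dz": -2.5,"spin": 0,"claw": 72},{"dx": 0,"dy": 0,"dz": -2.5,"spin": 0,"claw": 72}])

```text
time: 7.6
eef_pos: [559.0, -37.5, 63.9]
ee_rot: [0.026, 1.0, 0.0, 0.001]
contact_force: [0.2, 0.0, -0.3]
width: 72.3
```

```bash
python3 pic.py s6 side 270 160 100 75;python3 go.py 557.6 -37 160 87
```

```text
d [131.5 261.5  43.8] spin 0.159 | h0 87.0 t 7.65 F [-0.1 -0.4  0.6] w 71.9 q [ 0.19  0.55 -0.21  1.91  0.17  0.7   1.39] pos [558.8 -37.4  63.9]
d [  1.2   0.4 -96.1] spin 0.001 | h0 87.0 t 7.65 F [-0.1 -0.4  0.6] w 71.9 q [ 0.19  0.55 -0.21  1.91  0.17  0.7   1.39] pos [558.8 -37.4  63.9]
```

View pics/s6.png

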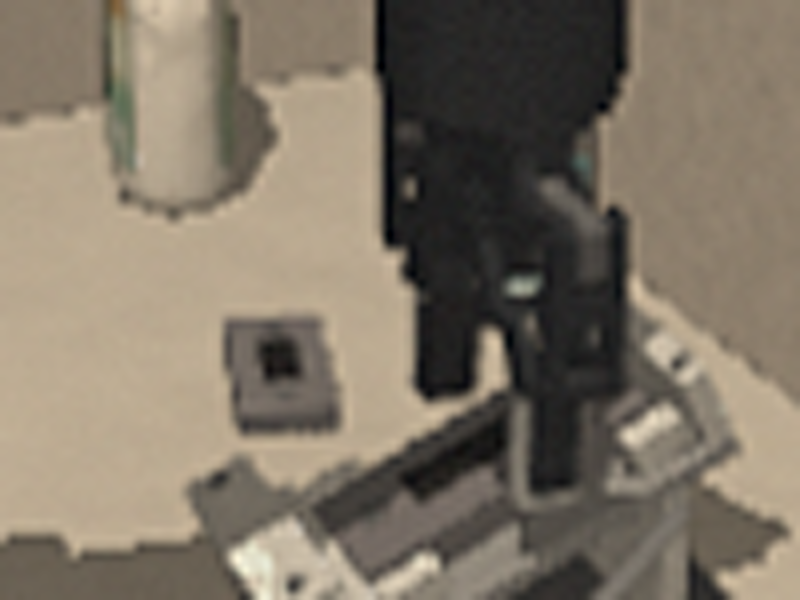

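Call:
move_arm(series=[{"dx": 0,"dy": 0,"dz": -15,"spin": 0,"claw": 75},{"dx": 0,"dy": 0,"dz": -50,"spin": 0,"claw": 75},{"dx": 0,"dy": 0,"dz": -90,"spin": 0,"claw": 75},{"dx": 20,"dy": -20,"dz": -100,"spin": -0.05,"claw": 75},{"dx": 40,"dy": -50,"dz": -100,"spin": -0.12,"claw": 75},{"dx": 60,"dy": -85,"dz": -100,"spin": -0.2,"claw": 75},{"dx": 72,"dy": -125,"dz": -100,"spin": -0.28,"claw": 75},{"dx": 74,"dy": -165,"dz": -100,"spin": -0.36,"claw": 75},{"dx": 74,"dy": -195,"dz": -100,"spin": -0.41,"claw": 75},{"dx": 74,"dy": -205,"dz": -90,"spin": -0.41,"claw": 75},{"dx": 74,"dy": -205,"dz": -70,"spin": -0.41,"claw": 75},{"dx": 74,"dy": -205,"dz": -60,"spin": -0.41,"claw": 75},{"dx": 74,"dy": -205,"dz": -60,"spin": -0.41,"claw": 75}])

```text
time: 8.95
eef_pos: [472.8, -236.5, 122.3]
ee_rot: [-0.179, 0.984, 0.001, -0.001]
contact_force: [-0.2, -0.0, -0.9]
width: 75.0
```

```bash
python3 pic.py s7 side 280 170 100 75; cp pics/s7_full.png pics/s7f.png;python3 pic.py t7 top 290 140 80 60;python3 go.py 474.3 -246.5 30 110.5; python3 -c "
import cv2;a=cv2.imread('pics/s7_full.png')
cv2.imwrite('pics/s7b.png',cv2.resize(a[230:320,290:410],None,fx=6,fy=6,interpolation=cv2.INTER_CUBIC))"
```

```text
d [-134.1  448.7  104. ] spin 0.571 | h0 110.6 t 9.0 F [-0.   0.2 -0.3] w 75.0 q [ 0.61  0.42 -0.24  1.95  0.14  0.79  2.22] pos [ 473.6 -236.8  123.2]
d [-133.6  449.4  104.2] spin 0.571 | h0 110.6 t 9.05 F [ 1.1 -0.3 -0.8] w 75.2 q [ 0.61  0.42 -0.24  1.95  0.14  0.79  2.22] pos [ 474.1 -237.2  123.9]
d [ 3.1 -8.8 93.9] spin 0.002 | h0 110.6 t 9.05 F [ 1.1 -0.3 -0.8] w 75.2 q [ 0.61  0.42 -0.24  1.95  0.14  0.79  2.22] pos [ 474.1 -237.2  123.9]
```

View pics/s7.png

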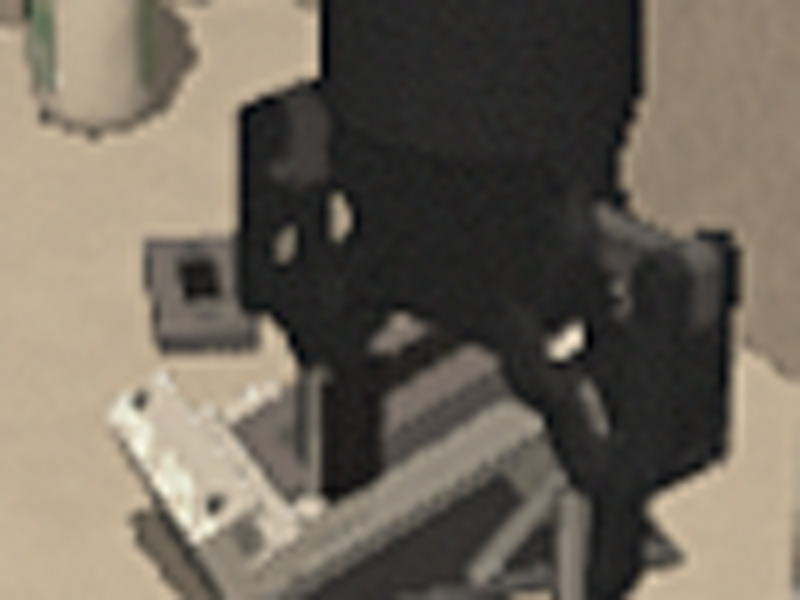

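View pics/t7.png

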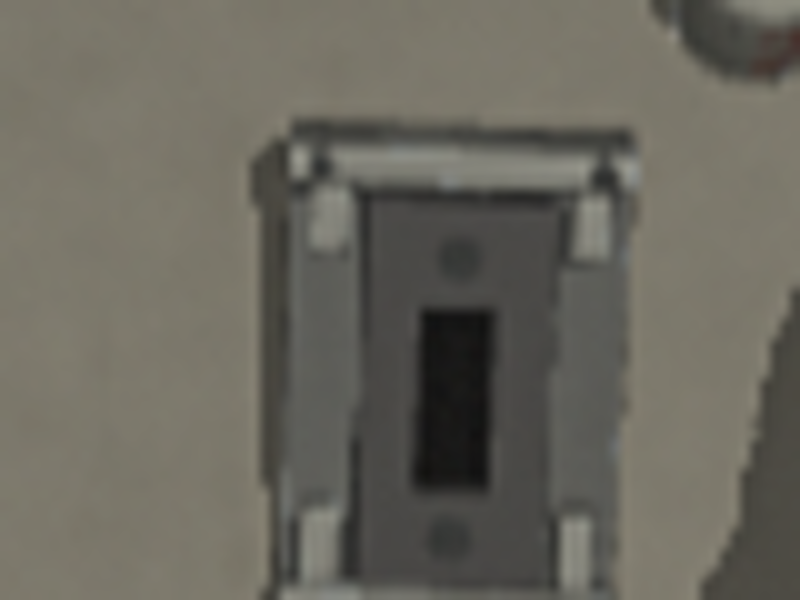

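View pics/s7b.png

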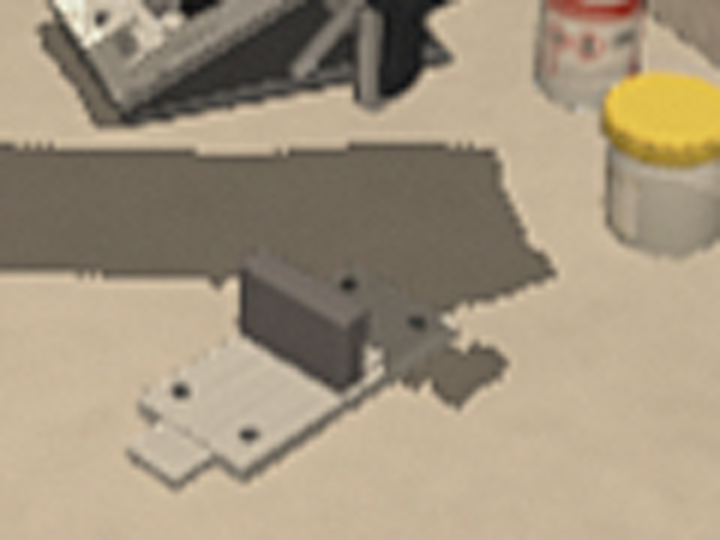

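```bash
python3 - <<'E'
from o import *
im=cv2.imread('pics/t7_full.png')
it=[(box(-56,50,-25,25,0,15),TR,(0,255,0)),(box(56,66,-45,45,0,27),TR,(0,0,255))]
t=over(im,"top",it,10); cv2.imwrite('pics/o5.png',t[1400:2000,2950:3650])
print(proj("top",TR[0].apply([[0,0,15]])+TR[1]))
E
```

```text
tray [ 5.61931e+02 -3.71720e+01 -5.20000e-02]
[[-0.3, -0.4], [0.4, 0.1], [0.1, 0.3], [-0.5, -0.1], [0.1, -0.0], [0.1, 0.1]]
spacer [ 4.41226e+02  2.30470e+02 -2.12000e-01]
[[-0.5, -0.5], [0.4, -0.1], [0.4, 0.7], [-0.3, -0.1]]
cover [ 4.66786e+02 -2.49261e+02  3.57000e-01]
[[0.4, 0.1], [-0.5, -0.1], [-0.4, 0.5], [0.8, -0.5], [-0.6, 0.3], [0.4, -0.2]]
[[335.04246174 177.97867465]]
```

View pics/o5.png

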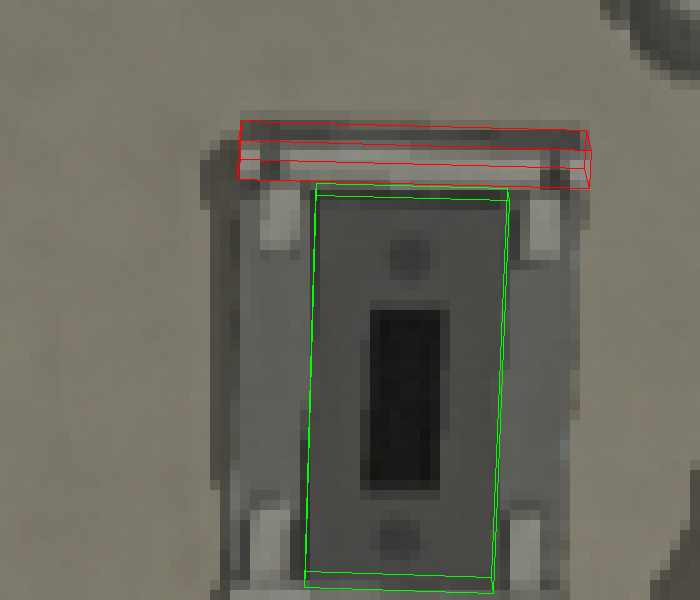

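Call:
move_arm(series=[{"dx": 2,"dy": -5,"dz": 0,"spin": 0.002,"claw": 70},{"dx": 3,"dy": -9,"dz": 20,"spin": 0.002,"claw": 70},{"dx": 3,"dy": -9,"dz": 50,"spin": 0.002,"claw": 70},{"dx": 3,"dy": -9,"dz": 80,"spin": 0.002,"claw": 70},{"dx": 3,"dy": -9,"dz": 93,"spin": 0.002,"claw": 70},{"dx": 3,"dy": -9,"dz": 93,"spin": 0.002,"claw": 70}], newtons=20)

```text
time: 9.65
eef_pos: [473.1, -247.3, 29.6]
ee_rot: [-0.177, 0.984, 0.001, -0.001]
contact_force: [-0.2, -0.6, 0.5]
width: 69.9
```

```bash
python3 pic.py s8 side 290 230 120 90; python3 go.py 474.3 -246.5 30 110.5
```

```text
d [-135.8  459.8   11. ] spin 0.568 | h0 110.4 t 9.7 F [-0.1 -0.6  0.5] w 70.0 q [ 0.59  0.58 -0.2   1.98  0.19  0.61  2.19] pos [ 474.2 -247.7   30.8]
d [-0.5  1.1  0.8] spin -0.001 | h0 110.4 t 9.7 F [-0.1 -0.6  0.5] w 70.0 q [ 0.59  0.58 -0.2   1.98  0.19  0.61  2.19] pos [ 474.2 -247.7   30.8]
```

View pics/s8.png

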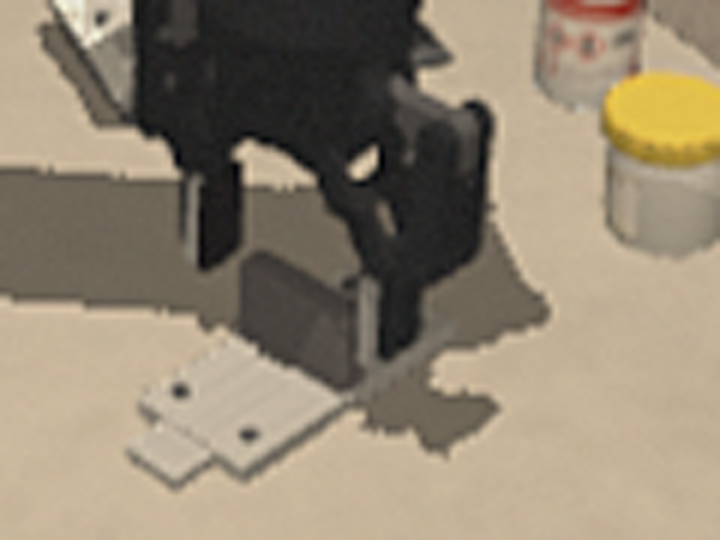

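Call:
move_arm(series=[{"dx": -0.5,"dy": 1,"dz": 1,"spin": 0,"claw": 55},{"dx": -0.5,"dy": 1,"dz": 1,"spin": 0,"claw": 42},{"dx": -0.5,"dy": 1,"dz": 1,"spin": 0,"claw": 40},{"dx": -0.5,"dy": 1,"dz": 1,"spin": 0,"claw": 40},{"dx": -0.5,"dy": 1,"dz": 1,"spin": 0,"claw": 40},{"dx": -0.5,"dy": 1,"dz": -10,"spin": 0,"claw": 40},{"dx": -0.5,"dy": 1,"dz": -40,"spin": 0,"claw": 40},{"dx": -0.5,"dy": 1,"dz": -80,"spin": 0,"claw": 40},{"dx": -0.5,"dy": 1,"dz": -110,"spin": 0,"claw": 40},{"dx": -0.5,"dy": 1,"dz": -110,"spin": 0,"claw": 40}], newtons=25)

```text
time: 10.7
eef_pos: [477.1, -248.2, 145.8]
ee_rot: [-0.177, 0.984, -0.003, 0.003]
contact_force: [1.4, -0.2, -0.9]
width: 49.8
```

```bash
python3 pic.py s9 side 290 180 120 90; python3 go.py 474.3 -246.5 140 110.5
```

```text
d [-133.8  460.7  122.1] spin 0.567 | h0 110.4 t 10.75 F [-0.4  0.3 -2.6] w 49.2 q [ 0.63  0.4  -0.24  1.93  0.13  0.83  2.24] pos [ 475.7 -247.6  143.5]
d [0.9 1.5 3.5] spin -0.002 | h0 110.4 t 10.75 F [-0.4  0.3 -2.6] w 49.2 q [ 0.63  0.4  -0.24  1.93  0.13  0.83  2.24] pos [ 475.7 -247.6  143.5]
```

View pics/s9.png

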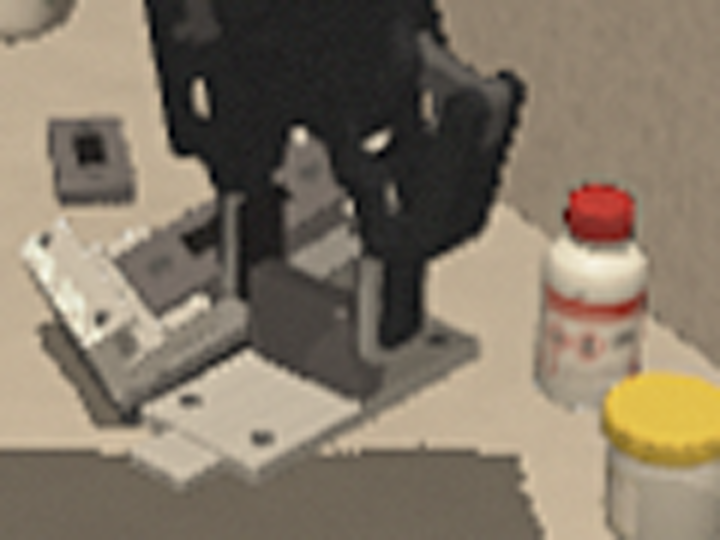

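```bash
python3 go.py 565 22.7 150 87
```

```text
d [-178.   222.2   -6.8] spin 0.408 | h0 110.4 t 10.75 F [-0.4  0.3 -2.6] w 49.2 q [ 0.63  0.4  -0.24  1.93  0.13  0.83  2.24] pos [ 475.7 -247.6  143.5]
```

Call:
move_arm(series=[{"dx": -8,"dy": 10,"dz": -15,"spin": 0.03,"claw": 40},{"dx": -25,"dy": 30,"dz": -20,"spin": 0.07,"claw": 40},{"dx": -48,"dy": 60,"dz": -20,"spin": 0.12,"claw": 40},{"dx": -72,"dy": 90,"dz": -20,"spin": 0.18,"claw": 40},{"dx": -96,"dy": 120,"dz": -20,"spin": 0.24,"claw": 40},{"dx": -120,"dy": 150,"dz": -20,"spin": 0.3,"claw": 40},{"dx": -144,"dy": 180,"dz": -20,"spin": 0.36,"claw": 40},{"dx": -163,"dy": 204,"dz": -20,"spin": 0.408,"claw": 40},{"dx": -175,"dy": 218,"dz": -20,"spin": 0.408,"claw": 40},{"dx": -178,"dy": 222,"dz": -13,"spin": 0.408,"claw": 40},{"dx": -178,"dy": 222,"dz": -7,"spin": 0.408,"claw": 40},{"dx": -178,"dy": 222,"dz": -7,"spin": 0.408,"claw": 40}])

```text
time: 11.95
eef_pos: [561.6, 21.4, 145.6]
ee_rot: [0.027, 1.0, -0.001, -0.002]
contact_force: [-0.3, -1.1, -1.9]
width: 49.0
```

```bash
python3 pic.py s10 side 270 130 120 90; python3 go.py 565 22.7 134 87
```

```text
d [131.9 202.6 126.4] spin 0.157 | h0 86.9 t 12.0 F [-0.1 -0.1 -1.4] w 49.5 q [ 0.12  0.44 -0.25  1.86  0.14  0.87  1.31] pos [562.1  21.2 146.2]
d [-2.8  1.7 12.2] spin -0.002 | h0 86.9 t 12.0 F [-0.1 -0.1 -1.4] w 49.5 q [ 0.12  0.44 -0.25  1.86  0.14  0.87  1.31] pos [562.1  21.2 146.2]
```

View pics/s10.png

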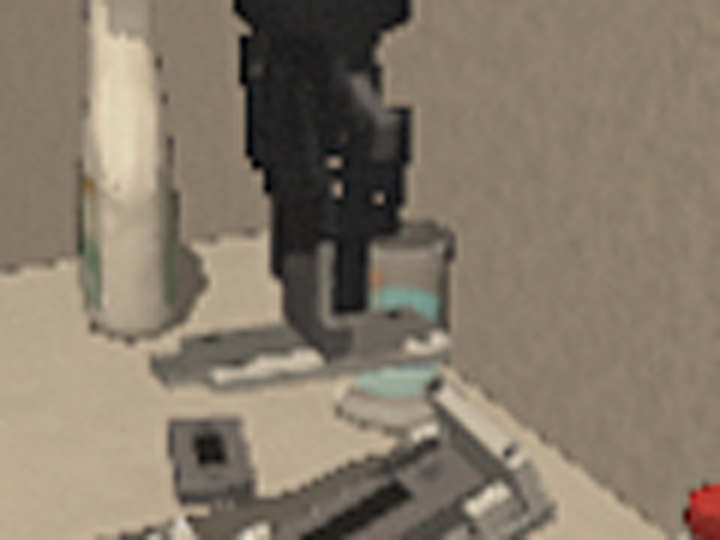

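Call:
move_arm(series=[{"dx": -1.5,"dy": 0,"dz": 6,"spin": 0,"claw": 40},{"dx": -2,"dy": 0,"dz": 10,"spin": 0,"claw": 40},{"dx": -2,"dy": 0,"dz": 13,"spin": 0,"claw": 40},{"dx": -2,"dy": 0,"dz": 16,"spin": 0,"claw": 40},{"dx": -2,"dy": 0,"dz": 19,"spin": 0,"claw": 40},{"dx": -2,"dy": 0,"dz": 22,"spin": 0,"claw": 40},{"dx": -2,"dy": 0,"dz": 25,"spin": 0,"claw": 40}], newtons=20)

```text
time: 12.7
eef_pos: [564.4, 23.8, 122.9]
ee_rot: [0.026, 1.0, 0.0, -0.001]
contact_force: [-6.3, 0.8, 4.9]
width: 49.0
```

```bash
python3 pic.py s11 side 270 130 120 90; python3 go.py 565 22.7 105 87
```

```text
d [133.4 200.1 102.7] spin 0.16 | h0 87.1 t 12.75 F [-4.5  0.3  4.2] w 49.5 q [ 0.11  0.47 -0.25  1.87  0.15  0.82  1.3 ] pos [564.3  23.8 122.4]
d [-0.8 -1.  17.4] spin 0.001 | h0 87.1 t 12.75 F [-4.5  0.3  4.2] w 49.5 q [ 0.11  0.47 -0.25  1.87  0.15  0.82  1.3 ] pos [564.3  23.8 122.4]
```

View pics/s11.png

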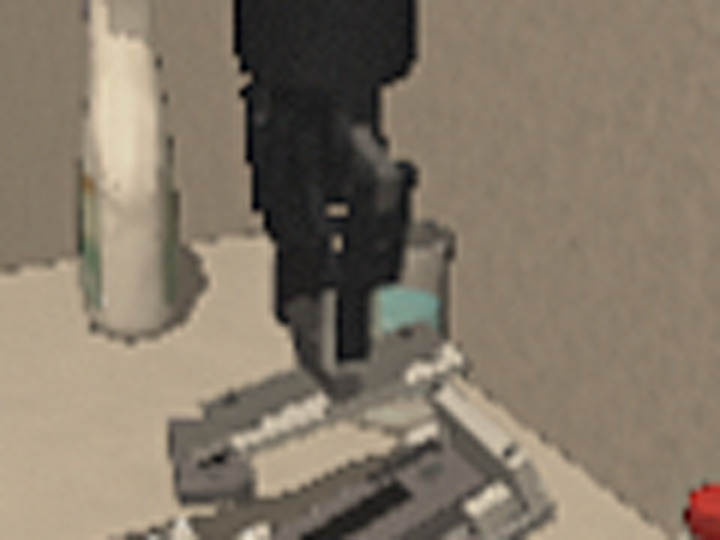

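Works: plate pivots tongue-down on the wall's end. Continue.

Call:
move_arm(series=[{"dx": 0,"dy": 0,"dz": 4,"spin": 0,"claw": 40},{"dx": 0,"dy": 0,"dz": 8,"spin": 0,"claw": 40},{"dx": 0,"dy": 0,"dz": 12,"spin": 0,"claw": 40},{"dx": 0,"dy": 0,"dz": 16,"spin": 0,"claw": 40},{"dx": 0,"dy": 0,"dz": 17,"spin": 0,"claw": 40},{"dx": 0,"dy": 0,"dz": 17,"spin": 0,"claw": 40}])

```text
time: 13.35
eef_pos: [563.1, 23.7, 105.1]
ee_rot: [0.026, 1.0, -0.0, -0.003]
contact_force: [-7.5, 0.2, 3.2]
width: 49.3
```

```bash
python3 pic.py s12 side 270 130 120 90; python3 go.py 565 22.7 105 87
```

```text
d [132.1 200.3  85.8] spin 0.16 | h0 87.0 t 13.4 F [-7.3  1.3  2.5] w 49.3 q [ 0.1   0.5  -0.24  1.88  0.16  0.79  1.29] pos [563.   23.7 105.1]
d [-2.  -0.9  0.1] spin 0.001 | h0 87.0 t 13.4 F [-7.3  1.3  2.5] w 49.3 q [ 0.1   0.5  -0.24  1.88  0.16  0.79  1.29] pos [563.   23.7 105.1]
```

View pics/s12.png

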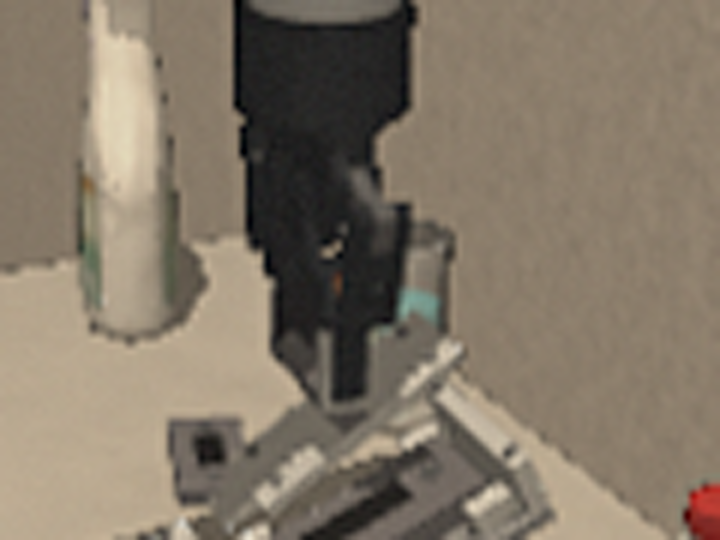

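```bash
python3 go.py 537 -35.9 150 87
```

```text
d [ 23.2 -60.8 -44.7] spin 0.001 | h0 87.0 t 13.4 F [-7.3  1.3  2.5] w 49.3 q [ 0.1   0.5  -0.24  1.88  0.16  0.79  1.29] pos [563.   23.7 105.1]
```

Call:
move_arm(series=[{"dx": 0,"dy": 0,"dz": -10,"spin": 0,"claw": 40},{"dx": 0,"dy": 0,"dz": -30,"spin": 0,"claw": 40},{"dx": 5,"dy": -10,"dz": -45,"spin": 0,"claw": 40},{"dx": 15,"dy": -35,"dz": -45,"spin": 0,"claw": 40},{"dx": 23,"dy": -55,"dz": -45,"spin": 0,"claw": 40},{"dx": 23,"dy": -61,"dz": -45,"spin": 0,"claw": 40},{"dx": 23,"dy": -61,"dz": -45,"spin": 0,"claw": 40},{"dx": 23,"dy": -61,"dz": -45,"spin": 0,"claw": 40}], newtons=25)

```text
time: 14.2
eef_pos: [540.2, -35.8, 151.2]
ee_rot: [0.026, 1.0, 0.0, 0.001]
contact_force: [-0.4, 0.4, -2.5]
width: 49.3
```

```bash
python3 pic.py s13 side 270 130 120 90; cat > ov.py <<'E'
import sys
from o import *
# overlay cover held: TCP pose with pivot (8,0,30), tilt th
def cover_pose(tcp,head_x,th,piv=(8,0,30)):
    r,_=pose(0,0,0,head_x,th); return r,np.array(tcp)-r.apply(piv)
C=(box(-46.5,64.5,-25,25,0,8),box(-64.5,-46.5,-12,12,0,6),box(1,15,-25,25,8,40))
if __name__=="__main__":
    f,out,th=sys.argv[1],sys.argv[2],float(sys.argv[3]); s=manip.sense(); M=R.from_quat(s["ee_rot"]).as_matrix()
    hx=np.arctan2(-M[1,0],-M[0,0]); rt=cover_pose(s["eef_pos"],hx,np.radians(th))
    im=over(cv2.imread(f),"side",[(b,rt,(0,255,0)) for b in C]+trayi,7)
    x,y=map(int,sys.argv[4:6]); cv2.imwrite(out,im[y*7:y*7+560,x*7:x*7+760]); print(s["eef_pos"],np.degrees(hx))
E
python3 ov.py pics/s13_full.png pics/o6.png 37 285 155 | tail -1
```

```text
d [112.6 260.3 131.2] spin 0.161 | h0 87.1 t 14.25 F [ 0.1  0.8 -2.4] w 49.3 q [ 0.22  0.4  -0.25  1.91  0.12  0.85  1.43] pos [540.2 -35.2 151.1]
[540.2101069  -35.21868524 151.09248903] -2.8947877400643978
```

View pics/o6.png

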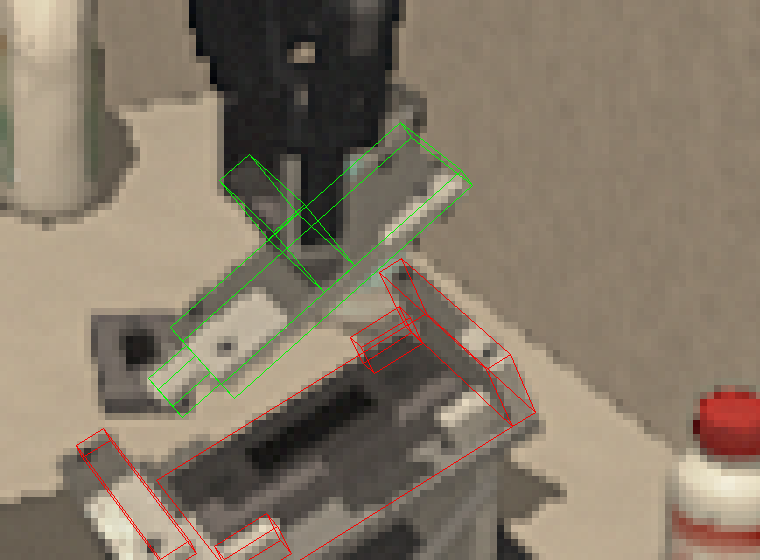

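View pics/s13.png

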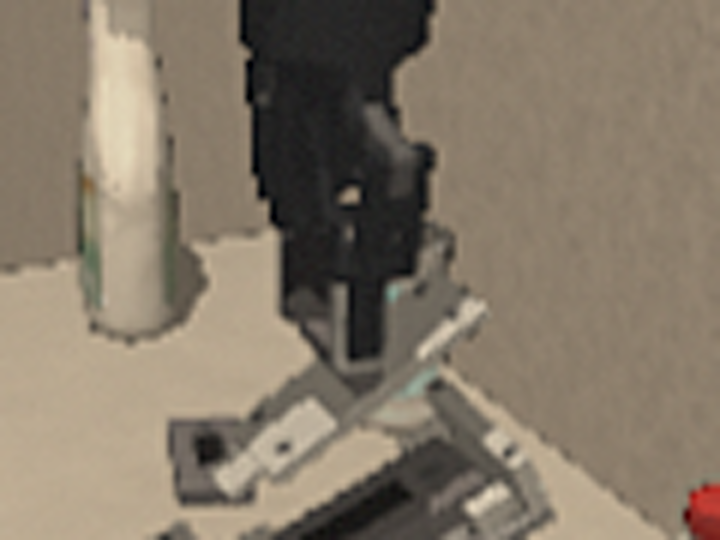

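```bash
python3 - <<'E'
from o import *
for f in ("top0","t7_full"):
    im=cv2.imread(f"pics/{f}.png").astype(float)
    for r in range(198,207): print(f,r,im[r,314:356].mean(1).astype(int).tolist())
for y in (-45,-20,0,20,45):
    print(y,[ (TR[0].apply(p)+TR[1]).round(0).tolist()+proj("top",TR[0].apply([p])+TR[1])[0].round(1).tolist() for p in ((-64,y,13.5),(-64,y,26),(-64,y,32))])
im=cv2.imread("pics/t7_full.png"); im=im[192:216,308:358]; im=np.clip((im.astype(float)-40)*1.8,0,255).astype(np.uint8)
cv2.imwrite("pics/l1.png",cv2.resize(im,None,fx=15,fy=15,interpolation=cv2.INTER_NEAREST))
im=cv2.imread("pics/s7_full.png");im=im[210:250,288:340]
cv2.imwrite("pics/l2.png",cv2.resize(im,None,fx=14,fy=14,interpolation=cv2.INTER_NEAREST))
E
```

```text
tray [ 5.61931e+02 -3.71720e+01 -5.20000e-02]
[[-0.3, -0.4], [0.4, 0.1], [0.1, 0.3], [-0.5, -0.1], [0.1, -0.0], [0.1, 0.1]]
spacer [ 4.41226e+02  2.30470e+02 -2.12000e-01]
[[-0.5, -0.5], [0.4, -0.1], [0.4, 0.7], [-0.3, -0.1]]
cover [ 4.66786e+02 -2.49261e+02  3.57000e-01]
[[0.4, 0.1], [-0.5, -0.1], [-0.4, 0.5], [0.8, -0.5], [-0.6, 0.3], [0.4, -0.2]]
top0 198 [111, 112, 98, 63, 84, 85, 107, 103, 104, 96, 90, 91, 90, 79, 79, 80, 79, 78, 78, 77, 75, 72, 70, 70, 68, 67, 73, 73, 69, 68, 66, 56, 108, 111, 107, 67, 72, 92, 114, 114, 113, 112]
top0 199 [112, 110, 69, 65, 120, 121, 121, 118, 124, 124, 124, 123, 122, 109, 107, 110, 108, 107, 106, 104, 100, 94, 93, 92, 90, 90, 91, 93, 87, 85, 84, 79, 94, 101, 100, 91, 90, 87, 113, 113, 112, 112]
top0 200 [113, 99, 63, 62, 119, 120, 119, 118, 119, 118, 119, 118, 119, 118, 117, 118, 118, 118, 119, 118, 119, 119, 119, 120, 119, 119, 119, 122, 120, 119, 120, 118, 118, 117, 119, 124, 122, 95, 112, 113, 112, 112]
top0 201 [111, 70, 63, 62, 102, 104, 103, 101, 102, 107, 116, 116, 115, 116, 116, 116, 116, 116, 116, 118, 117, 108, 110, 114, 114, 114, 11
[... 2884 characters left out ...]
4, 124, 125, 125, 125, 125, 125, 125, 125, 126, 125, 126, 126, 126, 126, 126, 126, 126, 126, 126, 127, 127, 127, 125, 109, 121, 120, 121, 122]
-45 [[496.0, -79.0, 37.0, 351.2, 201.7], [491.0, -79.0, 49.0, 351.4, 203.1], [488.0, -78.0, 54.0, 351.5, 203.8]]
-20 [[497.0, -54.0, 37.0, 341.8, 201.4], [492.0, -54.0, 49.0, 341.9, 202.8], [489.0, -53.0, 54.0, 341.9, 203.5]]
0 [[498.0, -34.0, 37.0, 334.2, 201.2], [493.0, -34.0, 49.0, 334.3, 202.6], [490.0, -33.0, 54.0, 334.3, 203.3]]
20 [[499.0, -14.0, 37.0, 326.7, 201.0], [494.0, -14.0, 49.0, 326.7, 202.4], [492.0, -13.0, 54.0, 326.7, 203.0]]
45 [[501.0, 11.0, 37.0, 317.3, 200.7], [495.0, 11.0, 49.0, 317.2, 202.1], [493.0, 11.0, 54.0, 317.1, 202.7]]
```

View pics/l1.png

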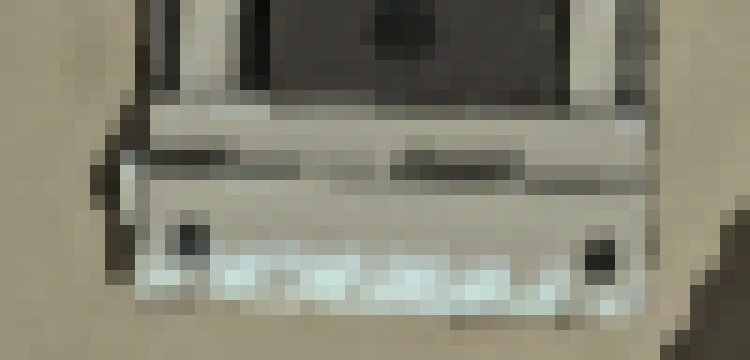

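View pics/l2.png

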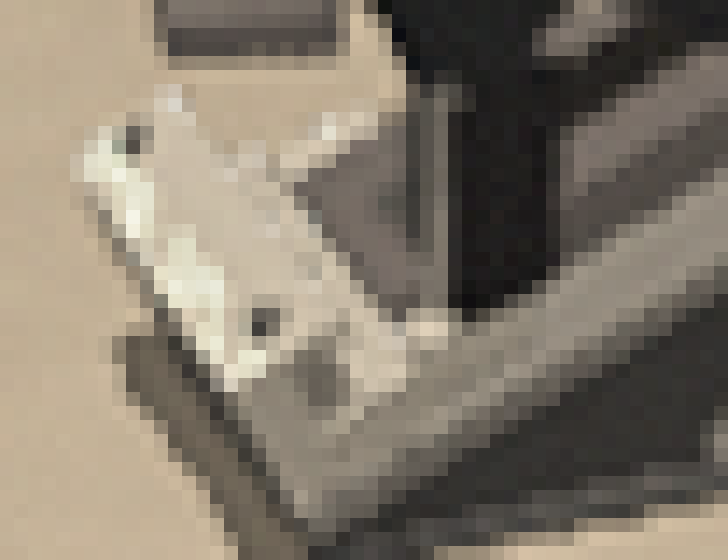

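```bash
cat > tip.py <<'E'
import sys
from fit0 import *
# tip at tray (x,y,z), tilt rel deg -> rel move
x,y,z,th=map(float,sys.argv[1:5]); piv=np.array([72.5,30.0]); a=np.radians(25+th)
c,s=np.cos(np.radians(25)),np.sin(np.radians(25))
u=x*c-z*s + piv[0]*np.cos(a)-piv[1]*np.sin(a); zz=52+x*s+z*c+piv[0]*np.sin(a)+piv[1]*np.cos(a)
h=tray[2]; X=tray[0]+u*np.cos(h)-y*np.sin(h); Y=tray[1]+u*np.sin(h)+y*np.cos(h)
print("target",X.round(1),Y.round(1),zz.round(1)); rel(X,Y,zz,90+np.degrees(h))
# current tip for this tilt
p=manip.sense()["eef_pos"]-[tray[0],tray[1],0]; uu=p[0]*np.cos(h)+p[1]*np.sin(h); yy=-p[0]*np.sin(h)+p[1]*np.cos(h)
tu=uu-(piv[0]*np.cos(a)-piv[1]*np.sin(a)); tz=p[2]-52-(piv[0]*np.sin(a)+piv[1]*np.cos(a))
print("now tip tray x,y,z",round(tu*c+tz*s,1),round(yy,1),round(-tu*s+tz*c,1))
E
python3 tip.py -58 -11 18 12|tail -3
```

```text
target 541.1 -47.1 111.4
d [ -1.4 -11.9  39.7] spin 0.001 | h0 87.1 t 14.25 F [ 0.1  0.8 -2.4] w 49.3 q [ 0.22  0.4  -0.25  1.91  0.12  0.85  1.43] pos [540.2 -35.2 151.1]
now tip tray x,y,z -42.6 0.8 54.6
```

Call:
move_arm(series=[{"dx": -1,"dy": -5,"dz": 5,"spin": 0,"claw": 40},{"dx": -1.4,"dy": -12,"dz": 15,"spin": 0,"claw": 40},{"dx": -1.4,"dy": -12,"dz": 25,"spin": 0,"claw": 40},{"dx": -1.4,"dy": -12,"dz": 34,"spin": 0,"claw": 40},{"dx": -1.4,"dy": -12,"dz": 39,"spin": 0,"claw": 40},{"dx": -1.4,"dy": -12,"dz": 40,"spin": 0,"claw": 40},{"dx": -1.4,"dy": -12,"dz": 40,"spin": 0,"claw": 40}])

```text
time: 14.95
eef_pos: [540.5, -48.2, 110.6]
ee_rot: [0.026, 1.0, 0.0, -0.0]
contact_force: [1.0, -0.2, -3.1]
width: 49.2
```

```bash
python3 pic.py s14 side 270 130 120 90;python3 ov.py pics/s14_full.png pics/o7.png 37 285 165 | tail -1; python3 tip.py -58 -11 16 12|tail -3
```

```text
d [113.6 273.2  90.8] spin 0.16 | h0 87.1 t 15.0 F [ 0.   0.7 -1.4] w 49.2 q [ 0.22  0.46 -0.23  1.93  0.14  0.77  1.43] pos [540.4 -48.2 110.8]
[540.41230783 -48.1992326  110.78446678] -2.9494878071261708
target 541.9 -47.1 109.6
d [-1.4  1.1  1.2] spin 0.0 | h0 87.1 t 15.0 F [ 0.   0.7 -1.4] w 49.2 q [ 0.22  0.46 -0.23  1.93  0.14  0.77  1.43] pos [540.4 -48.2 110.8]
now tip tray x,y,z -58.8 -12.1 17.7
```

View pics/o7.png

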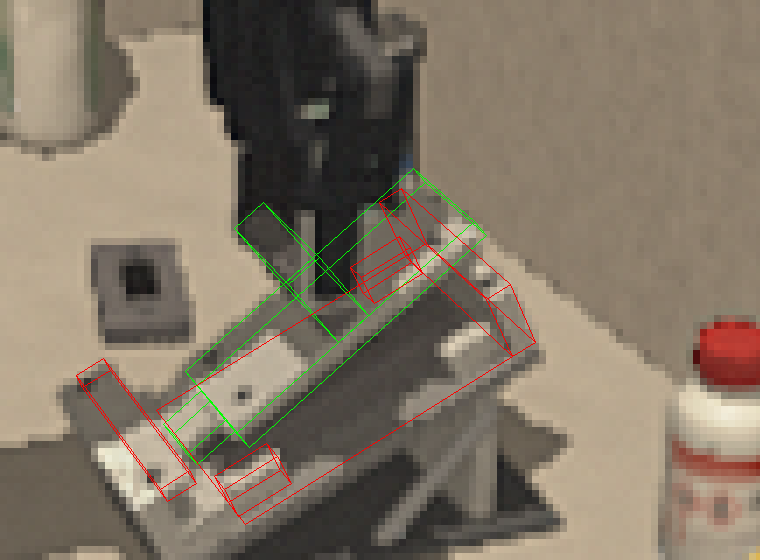

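Call:
move_arm(series=[{"dx": 0,"dy": 0.5,"dz": 1,"spin": 0,"claw": 40},{"dx": 0,"dy": 0.5,"dz": 2,"spin": 0,"claw": 40},{"dx": 0,"dy": 0.5,"dz": 2,"spin": 0,"claw": 40}])

```text
time: 15.3
eef_pos: [541.2, -47.9, 109.3]
ee_rot: [0.026, 1.0, 0.0, 0.001]
contact_force: [1.3, 0.5, 0.7]
width: 49.3
```

Call:
move_arm(series=[{"dx": 0,"dy": 0,"dz": 1,"spin": 0,"claw": 40},{"dx": 0,"dy": 0,"dz": 2,"spin": 0,"claw": 40},{"dx": 0,"dy": 0,"dz": 2,"spin": 0,"claw": 40}])

```text
time: 15.6
eef_pos: [541.7, -48.0, 107.5]
ee_rot: [0.026, 1.0, 0.0, 0.001]
contact_force: [4.9, -0.4, 3.8]
width: 49.5
```

```bash
python3 tip.py -58 -11 16 12|tail -3
```

```text
target 541.9 -47.1 109.6
d [-0.1  0.8 -2.1] spin 0.0 | h0 87.0 t 15.6 F [ 4.9 -0.4  3.8] w 49.5 q [ 0.22  0.46 -0.23  1.93  0.15  0.76  1.43] pos [541.7 -48.  107.5]
now tip tray x,y,z -59.0 -11.8 14.2
```

```bash
python3 pic.py s15 side 285 190 60 50;python3 ov.py pics/s15_full.png pics/o8.png 37 285 165 | tail -1; python3 -c "
from h import *
s=manip.sense();print(s['wrist_torque'],s['contact_force'])"
```

```text
d [115.2 272.9  87.2] spin 0.159 | h0 87.0 t 15.65 F [ 5.1 -0.2  4.3] w 49.4 q [ 0.22  0.46 -0.23  1.93  0.15  0.76  1.43] pos [541.7 -47.9 107.5]
[541.71473116 -47.94553333 107.48253349] -2.965240994652645
[-0.05927602 -1.05881557 -0.01265198] [ 5.06248221 -0.17226439  4.3482291 ]
```

View pics/s15.png

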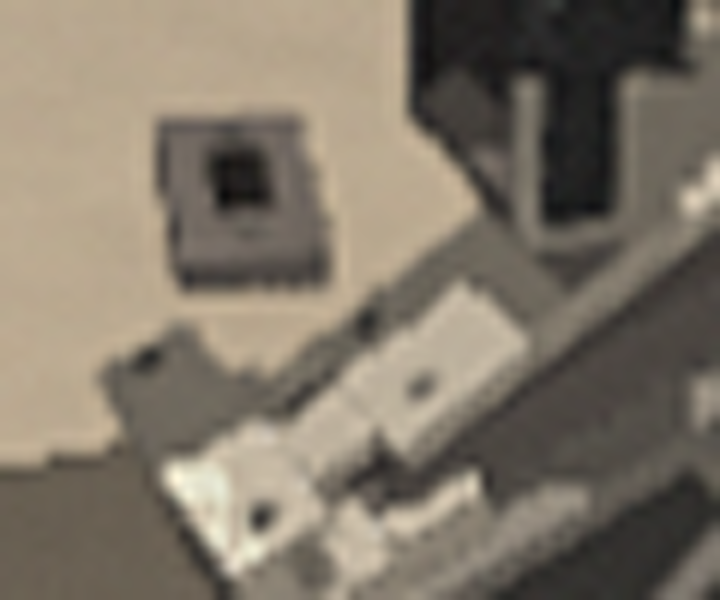

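View pics/o8.png

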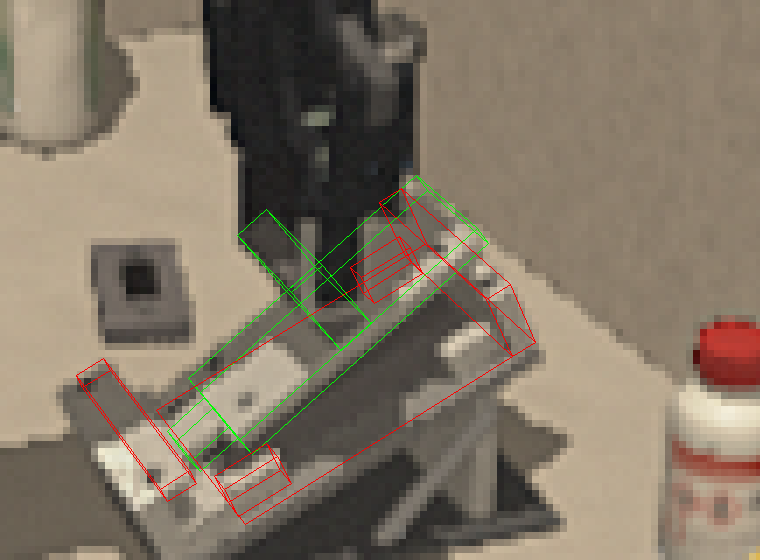

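Call:
move_arm(series=[{"dx": -2,"dy": 0,"dz": -2,"spin": 0,"claw": 40},{"dx": -4,"dy": 0,"dz": -3,"spin": 0,"claw": 40},{"dx": -4,"dy": 0,"dz": -3,"spin": 0,"claw": 40}])

```text
time: 15.95
eef_pos: [542.6, -48.2, 108.8]
ee_rot: [0.026, 1.0, 0.0, -0.002]
contact_force: [-0.4, 0.7, -3.4]
width: 49.2
```

Call:
move_arm(series=[{"dx": 0,"dy": 0,"dz": 1,"spin": 0,"claw": 40},{"dx": 0,"dy": 0,"dz": 2,"spin": 0,"claw": 40},{"dx": 0,"dy": 0,"dz": 2,"spin": 0,"claw": 40}])

```text
time: 16.25
eef_pos: [543.6, -48.2, 107.2]
ee_rot: [0.026, 1.0, 0.0, -0.001]
contact_force: [0.4, -0.2, -2.0]
width: 49.2
```

```bash
python3 tip.py -58 -11 16 12|tail -2;python3 pic.py s16 side 285 170 100 75
```

```text
d [ 1.8  0.9 -2.4] spin -0.0 | h0 87.0 t 16.25 F [ 0.4 -0.2 -2. ] w 49.2 q [ 0.22  0.47 -0.23  1.92  0.15  0.77  1.43] pos [543.6 -48.2 107.2]
now tip tray x,y,z -57.4 -11.9 13.1
d [117.  273.   87.5] spin 0.159 | h0 87.0 t 16.3 F [ 0.1 -0.2 -1.4] w 49.4 q [ 0.22  0.47 -0.23  1.92  0.15  0.77  1.43] pos [543.8 -48.2 107.4]
```

View pics/s16.png

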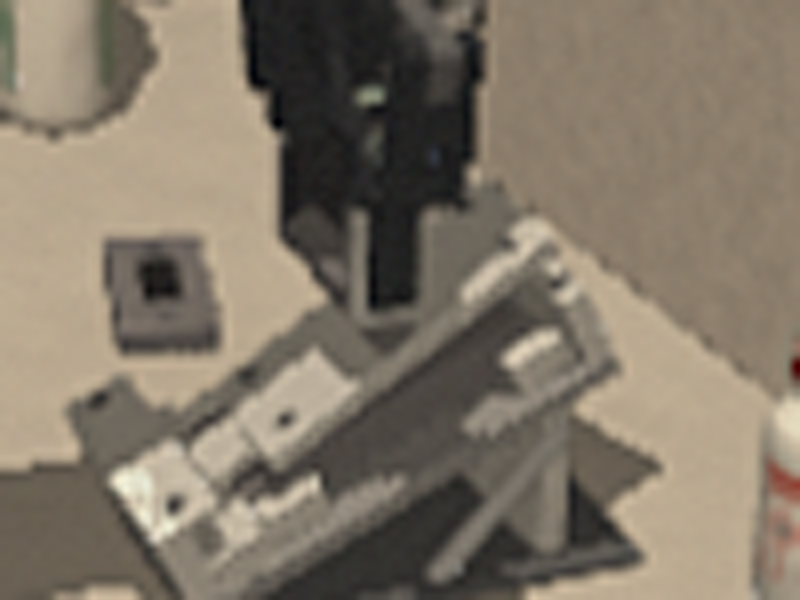

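Call:
move_arm(series=[{"dx": 0,"dy": 0,"dz": 1,"spin": 0,"claw": 40},{"dx": 0,"dy": 0,"dz": 2,"spin": 0,"claw": 40},{"dx": 0,"dy": 0,"dz": 2,"spin": 0,"claw": 40}])

```text
time: 16.6
eef_pos: [544.2, -48.2, 105.6]
ee_rot: [0.026, 1.0, 0.0, -0.0]
contact_force: [-0.2, -0.4, -1.8]
width: 49.2
```

Call:
move_arm(series=[{"dx": 0,"dy": 0,"dz": 1,"spin": 0,"claw": 40},{"dx": 0,"dy": 0,"dz": 2,"spin": 0,"claw": 40},{"dx": 0,"dy": 0,"dz": 2,"spin": 0,"claw": 40}])

```text
time: 16.9
eef_pos: [544.2, -48.2, 103.6]
ee_rot: [0.026, 1.0, 0.0, -0.0]
contact_force: [-0.2, 0.3, -2.3]
width: 49.4
```

```bash
python3 tip.py -58 -11 16 12|tail -2
```

```text
d [ 2.4  0.9 -6. ] spin -0.0 | h0 87.0 t 16.9 F [-0.2  0.3 -2.3] w 49.4 q [ 0.22  0.47 -0.23  1.92  0.15  0.76  1.43] pos [544.2 -48.2 103.6]
now tip tray x,y,z -58.4 -11.9 9.6
```

```bash
python3 pic.py s17 side 285 170 100 75; for t in 33 36; do python3 ov.py pics/s17_full.png pics/o9_$t.png $t 285 175 | tail -1;done; python3 -c "
import cv2,numpy as np
a=cv2.imread('pics/o9_33.png')[:,:500];b=cv2.imread('pics/o9_36.png')[:,:500];cv2.imwrite('pics/o9.png',cv2.resize(np.hstack([a,b]),None,fx=.8,fy=.8))"
```

```text
d [117.5 273.   83.7] spin 0.159 | h0 87.0 t 16.95 F [-0.1 -0.7 -2.3] w 49.3 q [ 0.22  0.47 -0.23  1.92  0.15  0.76  1.43] pos [544.3 -48.2 103.7]
[544.2563098  -48.17420883 103.68996251] -2.9663767734117954
[544.2563098  -48.17420883 103.68996251] -2.9663767734117954
```

View pics/o9.png

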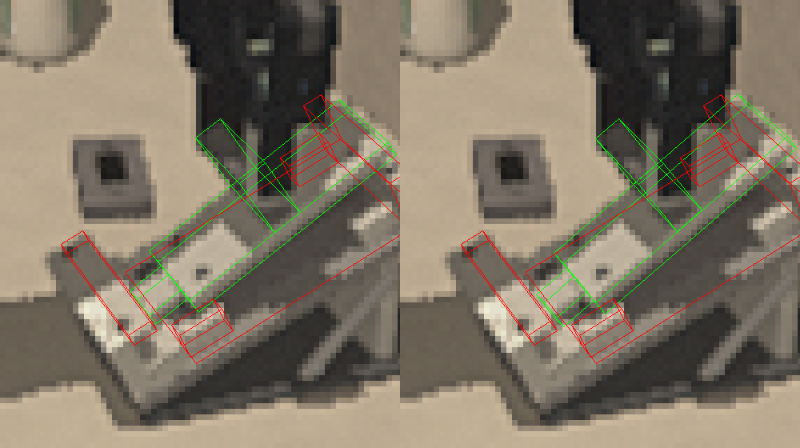

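View pics/s17.png

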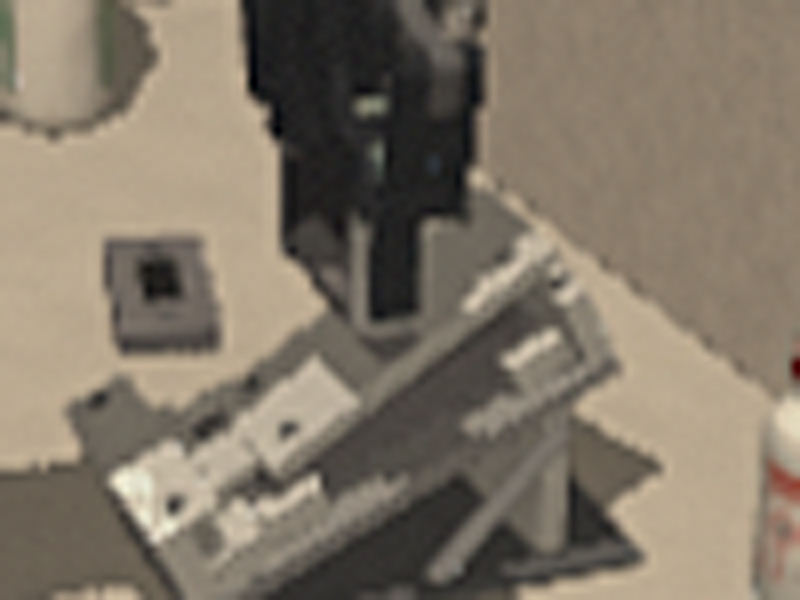

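```bash
python3 - <<'E'
from h import *
im=cv2.imread("pics/s17_full.png")
cv2.imwrite("pics/z1.png",cv2.resize(im[195:240,295:360],None,fx=12,fy=12,interpolation=cv2.INTER_NEAREST))
E
```

```text
(no output)
```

View pics/z1.png

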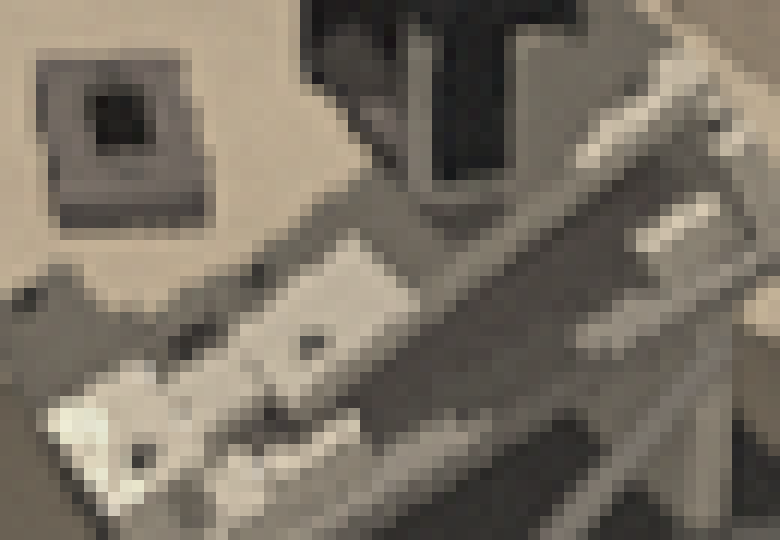

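```bash
python3 - <<'E' | tail -12
from ov import *
s=manip.sense(); q=cp((295,195),12)
inv=lambda P:((P+.5-[295,195])*12).round(0).astype(int).tolist()
for th in (29,31,33,35,37):
    r,t=cover_pose(s["eef_pos"],-.0517,np.radians(th))
    P=proj("side",r.apply([[-46.5,-25,8],[-46.5,-25,0],[64.5,-25,0],[64.5,-25,8],[1,-25,8],[-46.5,12,6]])+t)
    d=P[2]-P[1]; print(th,inv(P),"slope",np.degrees(np.arctan2(-d[1],d[0])).round(1))
E
```

```text
tray [ 5.61931e+02 -3.71720e+01 -5.20000e-02]
[[-0.3, -0.4], [0.4, 0.1], [0.1, 0.3], [-0.5, -0.1], [0.1, -0.0], [0.1, 0.1]]
spacer [ 4.41226e+02  2.30470e+02 -2.12000e-01]
[[-0.5, -0.5], [0.4, -0.1], [0.4, 0.7], [-0.3, -0.1]]
cover [ 4.66786e+02 -2.49261e+02  3.57000e-01]
[[0.4, 0.1], [-0.5, -0.1], [-0.4, 0.5], [0.8, -0.5], [-0.6, 0.3], [0.4, -0.2]]
29 [[271, 395], [288, 422], [729, 110], [714, 82], [462, 260], [210, 322]] slope 35.2
31 [[278, 399], [297, 425], [729, 101], [713, 73], [465, 259], [218, 326]] slope 36.9
33 [[286, 403], [305, 428], [729, 91], [712, 64], [469, 257], [225, 329]] slope 38.5
35 [[294, 406], [314, 431], [729, 81], [710, 55], [472, 256], [233, 332]] slope 40.1
37 [[301, 410], [323, 433], [728, 72], [708, 47], [476, 254], [241, 335]] slope 41.7
```

```bash
python3 tip.py -61 -11 15.5 8|tail -2; python3 tip.py -61 -11 15.5 6|tail -2
```

```text
d [ 0.3  0.9 -1.2] spin 0.0 | h0 87.0 t 16.95 F [-0.1 -0.7 -2.3] w 49.3 q [ 0.22  0.47 -0.23  1.92  0.15  0.76  1.43] pos [544.3 -48.2 103.7]
now tip tray x,y,z -61.3 -11.9 14.3
d [-1.9  0.9  0.4] spin 0.0 | h0 87.0 t 16.95 F [-0.1 -0.7 -2.3] w 49.3 q [ 0.22  0.47 -0.23  1.92  0.15  0.76  1.43] pos [544.3 -48.2 103.7]
now tip tray x,y,z -62.6 -11.9 16.7
```

Call:
move_arm(series=[{"dx": 0.9,"dy": 0,"dz": 0.4,"spin": 0,"claw": 40},{"dx": 1.8,"dy": 0,"dz": 0.8,"spin": 0,"claw": 40},{"dx": 2.7,"dy": 0,"dz": 1.3,"spin": 0,"claw": 40},{"dx": 2.7,"dy": 0,"dz": 1.3,"spin": 0,"claw": 40}])

```text
time: 17.35
eef_pos: [543.6, -48.1, 103.6]
ee_rot: [0.026, 1.0, -0.0, 0.002]
contact_force: [5.1, 0.2, 3.7]
width: 48.8
```

```bash
python3 tip.py -61 -11 15.5 8|tail -2
```

```text
d [-0.4  0.9 -1.3] spin -0.0 | h0 87.0 t 17.35 F [5.1 0.2 3.7] w 48.8 q [ 0.22  0.47 -0.23  1.93  0.15  0.75  1.43] pos [543.6 -48.1 103.6]
now tip tray x,y,z -61.9 -11.9 14.5
```

Call:
move_arm(series=[{"dx": -3,"dy": 0,"dz": -1,"spin": 0,"claw": 40},{"dx": -3,"dy": 0,"dz": 0,"spin": 0,"claw": 40},{"dx": -3,"dy": 0,"dz": 1,"spin": 0,"claw": 40},{"dx": -3,"dy": 0,"dz": 1,"spin": 0,"claw": 40}])

```text
time: 17.75
eef_pos: [545.0, -48.2, 101.6]
ee_rot: [0.026, 1.0, -0.0, 0.0]
contact_force: [2.5, 0.1, 3.1]
width: 49.0
```

Call:
move_arm(series=[{"dx": 0,"dy": 0,"dz": 0.7,"spin": 0,"claw": 40},{"dx": 0,"dy": 0,"dz": 1.5,"spin": 0,"claw": 40},{"dx": 0,"dy": 0,"dz": 1.5,"spin": 0,"claw": 40}])

```text
time: 18.05
eef_pos: [545.9, -48.2, 100.8]
ee_rot: [0.026, 1.0, -0.0, 0.001]
contact_force: [3.5, 0.9, 6.1]
width: 49.6
```

```bash
python3 tip.py -61 -11 15.5 8|tail -2
```

```text
d [ 1.9  0.8 -4.1] spin 0.0 | h0 87.0 t 18.05 F [3.5 0.9 6.1] w 49.6 q [ 0.22  0.48 -0.22  1.92  0.15  0.75  1.43] pos [545.9 -48.2 100.8]
now tip tray x,y,z -61.0 -11.8 11.0
```

Call:
move_arm(series=[{"dx": -2,"dy": 0,"dz": -3,"spin": 0,"claw": 40},{"dx": -5,"dy": 0,"dz": -8,"spin": 0,"claw": 40},{"dx": -8,"dy": 0,"dz": -13,"spin": 0,"claw": 40},{"dx": -8,"dy": 0,"dz": -13,"spin": 0,"claw": 40}])

```text
time: 18.45
eef_pos: [553.1, -48.6, 113.4]
ee_rot: [0.026, 1.0, 0.0, 0.0]
contact_force: [0.4, 0.1, -1.7]
width: 49.5
```

```bash
python3 pic.py s18 side 295 180 70 52; python3 - <<'E' | tail -6
from ov import *
s=manip.sense(); print(s["eef_pos"],s["contact_force"])
inv=lambda P:((P+.5-[295,180])*11).round(0).astype(int).tolist()
for th in (27,29,31,33,35):
    r,t=cover_pose(s["eef_pos"],-.0517,np.radians(th))
    P=proj("side",r.apply([[-46.5,-25,8],[-46.5,-25,0],[64.5,-25,0],[64.5,-25,8],[1,-25,8],[-64.5,-12,0]])+t)
    d=P[2]-P[1]; print(th,inv(P),"slope",np.degrees(np.arctan2(-d[1],d[0])).round(1))
E
```

```text
d [126.1 272.9  93.1] spin 0.159 | h0 87.0 t 18.5 F [ 0.4  0.4 -1.1] w 49.2 q [ 0.22  0.47 -0.23  1.9   0.14  0.79  1.43] pos [552.8 -48.6 113.1]
[552.76299937 -48.61023955 113.0966574 ] [ 0.43921807  0.40018637 -1.149643  ]
27 [[278, 479], [293, 504], [704, 231], [691, 205], [456, 361], [204, 523]] slope 33.6
29 [[284, 483], [300, 508], [705, 222], [691, 196], [459, 360], [213, 528]] slope 35.2
31 [[291, 487], [308, 511], [705, 213], [690, 188], [463, 358], [222, 533]] slope 36.9
33 [[298, 490], [316, 514], [705, 204], [689, 180], [466, 357], [231, 538]] slope 38.5
35 [[305, 493], [324, 516], [704, 196], [687, 172], [469, 355], [241, 542]] slope 40.1
```

View pics/s18.png

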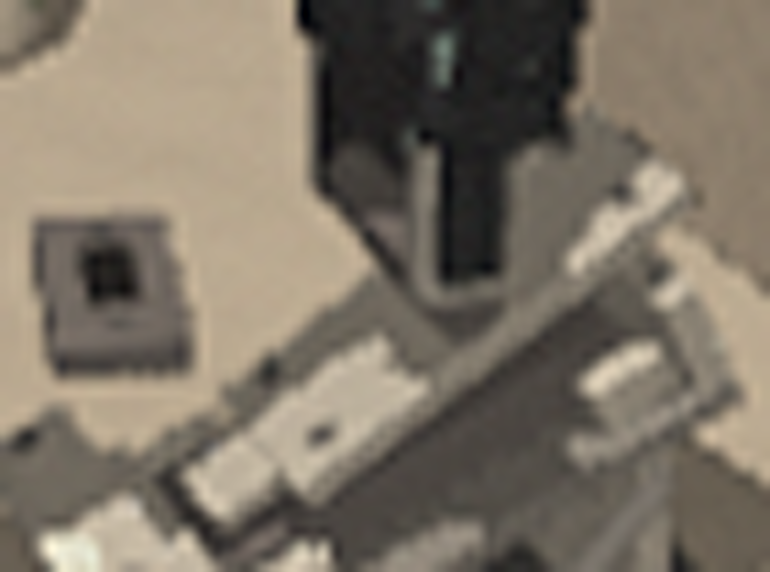

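```bash
python3 - <<'E' | tail -3
from ov import *
s=manip.sense(); q=cp((295,180),11)
ob=[((-46.5,-25,0),q(311,507)),((64.5,-25,0),q(692,190)),((64.5,-25,8),q(672,163)),((-64.5,-12,0),q(229,528)),((-64.5,-12,6),q(222,515)),((-46.5,-25,8),q(295,483))]
def f(p):
    r,t=cover_pose(s["eef_pos"]+np.array([p[0],0,p[1]]),-.0517,p[2])
    return np.concatenate([proj("side",r.apply(m)+t)[0]-o for m,o in ob])
x=least_squares(f,[0,0,.57]); print(x.x[:2],np.degrees(x.x[2]),x.fun.round(1))
r,t=cover_pose(s["eef_pos"]+np.array([x.x[0],0,x.x[1]]),-.0517,x.x[2])
print("tip in tray",TR[0].inv().apply(r.apply([-64.5,0,0])+t-TR[1]))
E
```

```text
[[0.4, 0.1], [-0.5, -0.1], [-0.4, 0.5], [0.8, -0.5], [-0.6, 0.3], [0.4, -0.2]]
[-2.74407702  2.94028311] 34.915763266681275 [ 0.1 -0.   0.2 -0.4  0.5 -0.1  0.   0.4 -0.6  0.1 -0.1  0.1]
tip in tray [-49.43254781 -12.04282969  20.77800933]
```

Call:
move_arm(series=[{"dx": 2,"dy": 0,"dz": 3,"spin": 0,"claw": 40},{"dx": 4,"dy": 0,"dz": 6,"spin": 0,"claw": 40},{"dx": 6.5,"dy": 0,"dz": 8.5,"spin": 0,"claw": 40},{"dx": 8,"dy": 0,"dz": 9.3,"spin": 0,"claw": 40},{"dx": 8,"dy": 0,"dz": 9.3,"spin": 0,"claw": 40},{"dx": 9.5,"dy": 0,"dz": 10,"spin": 0,"claw": 40},{"dx": 10,"dy": 0,"dz": 10.3,"spin": 0,"claw": 40},{"dx": 10,"dy": 0,"dz": 10.3,"spin": 0,"claw": 40}])

```text
time: 19.3
eef_pos: [544.0, -48.2, 103.5]
ee_rot: [0.026, 1.0, -0.0, 0.001]
contact_force: [3.1, -1.5, 2.0]
width: 49.4
```

```bash
python3 tip.py -61 -11 15.5 10|tail -2
```

```text
d [ 2.3  0.9 -2.9] spin -0.0 | h0 87.0 t 19.3 F [ 3.1 -1.5  2. ] w 49.4 q [ 0.22  0.47 -0.23  1.93  0.15  0.76  1.43] pos [544.  -48.2 103.5]
now tip tray x,y,z -60.1 -11.9 11.9
```

Call:
move_arm(series=[{"dx": 0.5,"dy": 0.7,"dz": 0.2,"spin": 0,"claw": 40},{"dx": 0.5,"dy": 1.4,"dz": 0.2,"spin": 0,"claw": 40},{"dx": 0.5,"dy": 2.1,"dz": 0.2,"spin": 0,"claw": 40},{"dx": 0.5,"dy": 2.8,"dz": 0.2,"spin": 0,"claw": 40},{"dx": 0.5,"dy": 3.5,"dz": 0.2,"spin": 0,"claw": 40}])

```text
time: 19.8
eef_pos: [543.7, -45.8, 103.0]
ee_rot: [0.026, 1.0, -0.001, 0.001]
contact_force: [5.4, -2.7, 0.3]
width: 49.1
```

Call:
move_arm(series=[{"dx": 0,"dy": 0.7,"dz": 0,"spin": 0,"claw": 40},{"dx": 0,"dy": 1.4,"dz": 0,"spin": 0,"claw": 40},{"dx": 0,"dy": 2.1,"dz": 0,"spin": 0,"claw": 40},{"dx": 0,"dy": 2.8,"dz": 0,"spin": 0,"claw": 40},{"dx": 0,"dy": 3.5,"dz": 0,"spin": 0,"claw": 40}])

```text
time: 20.3
eef_pos: [543.9, -42.4, 103.0]
ee_rot: [0.026, 1.0, -0.001, 0.001]
contact_force: [4.5, -3.3, 0.3]
width: 49.5
```

```bash
python3 tip.py -61 -11 15.5 10|tail -2
```

```text
d [ 1.9 -4.9 -3.4] spin -0.0 | h0 87.0 t 20.3 F [ 4.5 -3.3  0.3] w 49.5 q [ 0.21  0.47 -0.23  1.93  0.15  0.76  1.42] pos [543.9 -42.4 103. ]
now tip tray x,y,z -60.7 -6.1 11.6
```

Call:
move_arm(series=[{"dx": 0.3,"dy": 0.8,"dz": 0.1,"spin": 0,"claw": 40},{"dx": 0.3,"dy": 1.6,"dz": 0.1,"spin": 0,"claw": 40},{"dx": 0.3,"dy": 2.4,"dz": 0.1,"spin": 0,"claw": 40},{"dx": 0.3,"dy": 3.2,"dz": 0.1,"spin": 0,"claw": 40},{"dx": 0.3,"dy": 4,"dz": 0.1,"spin": 0,"claw": 40}])

```text
time: 20.8
eef_pos: [544.0, -38.4, 103.0]
ee_rot: [0.026, 1.0, -0.001, 0.002]
contact_force: [5.7, -3.6, 1.1]
width: 49.1
```

```bash
python3 pic.py s19 side 295 180 70 52;python3 tip.py -61 -11 15.5 10|tail -2
```

```text
d [117.1 263.1  82.2] spin 0.159 | h0 87.0 t 20.85 F [ 6.1 -2.8  1.7] w 49.3 q [ 0.2   0.47 -0.23  1.93  0.15  0.75  1.41] pos [544.  -38.2 103. ]
d [ 1.8 -9.  -3.5] spin -0.0 | h0 87.0 t 20.85 F [ 6.1 -2.8  1.7] w 49.3 q [ 0.2   0.47 -0.23  1.93  0.15  0.75  1.41] pos [544.  -38.2 103. ]
now tip tray x,y,z -60.8 -2.0 11.6
```

View pics/s19.png

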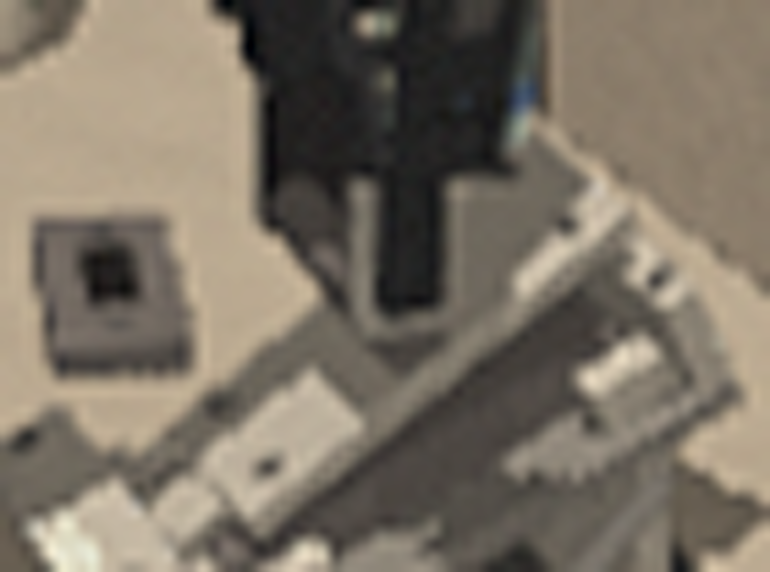

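Call:
move_arm(series=[{"dx": -2.5,"dy": 0,"dz": -0.8,"spin": 0,"claw": 40},{"dx": -2.5,"dy": 3,"dz": -0.8,"spin": 0,"claw": 40},{"dx": -2.5,"dy": 6,"dz": -0.8,"spin": 0,"claw": 40},{"dx": -2.5,"dy": 10,"dz": -0.8,"spin": 0,"claw": 40},{"dx": -2.5,"dy": 12,"dz": -0.8,"spin": 0,"claw": 40},{"dx": -1,"dy": 12.5,"dz": -0.4,"spin": 0,"claw": 40},{"dx": 0,"dy": 13,"dz": 0,"spin": 0,"claw": 40},{"dx": 0,"dy": 13,"dz": 0,"spin": 0,"claw": 40}])

```text
time: 21.65
eef_pos: [542.0, -23.8, 101.9]
ee_rot: [0.026, 1.0, 0.0, -0.001]
contact_force: [0.3, 0.4, -2.5]
width: 49.0
```

```bash
python3 tip.py -61 -11 15.5 10|tail -2
```

```text
d [ -0.9 -23.3  -4.6] spin 0.0 | h0 87.0 t 21.65 F [ 0.3  0.4 -2.5] w 49.0 q [ 0.18  0.47 -0.23  1.93  0.15  0.76  1.38] pos [542.  -23.8 101.9]
now tip tray x,y,z -63.8 12.3 11.8
```

Call:
move_arm(series=[{"dx": 0.9,"dy": 0,"dz": 0.4,"spin": 0,"claw": 40},{"dx": 1.8,"dy": 0,"dz": 0.8,"spin": 0,"claw": 40},{"dx": 2.7,"dy": 0,"dz": 1.3,"spin": 0,"claw": 40},{"dx": 3.6,"dy": 0,"dz": 1.7,"spin": 0,"claw": 40},{"dx": 3.6,"dy": 0,"dz": 1.7,"spin": 0,"claw": 40}])

```text
time: 22.15
eef_pos: [539.3, -23.9, 100.6]
ee_rot: [0.026, 1.0, 0.0, -0.0]
contact_force: [0.6, 0.0, -2.0]
width: 49.0
```

```bash
python3 tip.py -61 -11 15.5 10|tail -2
```

```text
d [ -3.6 -23.1  -5.8] spin -0.0 | h0 87.0 t 22.15 F [ 0.6  0.  -2. ] w 49.0 q [ 0.18  0.47 -0.23  1.94  0.15  0.75  1.38] pos [539.3 -23.9 100.6]
now tip tray x,y,z -66.8 12.1 11.8
```

Free motion into the slot. Continue.

Call:
move_arm(series=[{"dx": 0.9,"dy": 0,"dz": 0.4,"spin": 0,"claw": 40},{"dx": 1.8,"dy": 0,"dz": 0.8,"spin": 0,"claw": 40},{"dx": 2.7,"dy": 0,"dz": 1.3,"spin": 0,"claw": 40},{"dx": 3.6,"dy": 0,"dz": 1.7,"spin": 0,"claw": 40},{"dx": 4.5,"dy": 0,"dz": 2.1,"spin": 0,"claw": 40},{"dx": 4.5,"dy": 0,"dz": 2.1,"spin": 0,"claw": 40}])

```text
time: 22.75
eef_pos: [535.0, -23.7, 98.6]
ee_rot: [0.026, 1.0, 0.0, 0.0]
contact_force: [0.1, 0.1, -2.2]
width: 49.3
```

```bash
python3 pic.py s20 side 295 180 70 52;python3 tip.py -61 -11 15.5 10|tail -2
```

```text
d [107.  249.   78.6] spin 0.159 | h0 87.0 t 22.8 F [ 0.4 -0.1 -1.7] w 49.1 q [ 0.18  0.46 -0.23  1.95  0.15  0.74  1.38] pos [535.  -23.7  98.6]
d [ -7.9 -23.1  -7.8] spin 0.0 | h0 87.0 t 22.8 F [ 0.4 -0.1 -1.7] w 49.1 q [ 0.18  0.46 -0.23  1.95  0.15  0.74  1.38] pos [535.  -23.7  98.6]
now tip tray x,y,z -71.5 12.1 11.8
```

View pics/s20.png

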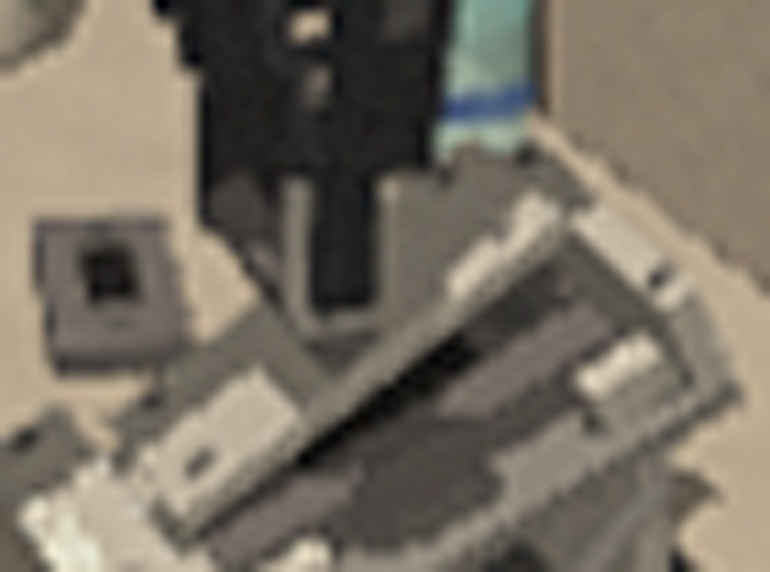

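Call:
move_arm(series=[{"dx": 0.7,"dy": 0,"dz": 0.3,"spin": 0,"claw": 40},{"dx": 1.4,"dy": 0,"dz": 0.6,"spin": 0,"claw": 40},{"dx": 2.2,"dy": 0,"dz": 1.0,"spin": 0,"claw": 40},{"dx": 2.2,"dy": 0,"dz": 1.0,"spin": 0,"claw": 40}])

```text
time: 23.2
eef_pos: [534.6, -23.7, 98.6]
ee_rot: [0.026, 1.0, -0.0, 0.002]
contact_force: [4.2, -1.1, 3.1]
width: 49.5
```

```bash
python3 tip.py -61 -11 15.5 10|tail -2
```

```text
d [ -8.4 -23.1  -7.8] spin -0.0 | h0 87.0 t 23.2 F [ 4.2 -1.1  3.1] w 49.5 q [ 0.18  0.46 -0.23  1.96  0.15  0.73  1.38] pos [534.6 -23.7  98.6]
now tip tray x,y,z -71.9 12.1 11.9
```

Call:
move_arm(series=[{"dx": -1,"dy": 0,"dz": 0,"spin": 0,"claw": 40},{"dx": -1,"dy": 0,"dz": 0,"spin": 0,"claw": 56},{"dx": -1,"dy": 0,"dz": 0,"spin": 0,"claw": 64},{"dx": -1,"dy": 0,"dz": 0,"spin": 0,"claw": 70},{"dx": -1,"dy": 0,"dz": 0,"spin": 0,"claw": 70},{"dx": -1,"dy": 0,"dz": 0,"spin": 0,"claw": 70}])

```text
time: 23.8
eef_pos: [533.4, -23.6, 97.3]
ee_rot: [0.026, 1.0, 0.0, -0.0]
contact_force: [0.1, -0.8, 0.5]
width: 70.2
```

```bash
python3 pic.py s21 side 290 170 80 60;python3 tip.py -61 -11 15.5 0|tail -2
```

```text
d [105.5 248.9  77.5] spin 0.159 | h0 87.0 t 23.85 F [ 0.5 -0.7 -0.1] w 70.0 q [ 0.18  0.46 -0.23  1.96  0.15  0.74  1.38] pos [533.5 -23.5  97.4]
d [-20.2 -23.1  -0.7] spin 0.0 | h0 87.0 t 23.85 F [ 0.5 -0.7 -0.1] w 70.0 q [ 0.18  0.46 -0.23  1.96  0.15  0.74  1.38] pos [533.5 -23.5  97.4]
now tip tray x,y,z -79.6 12.1 23.4
```

View pics/s21.png

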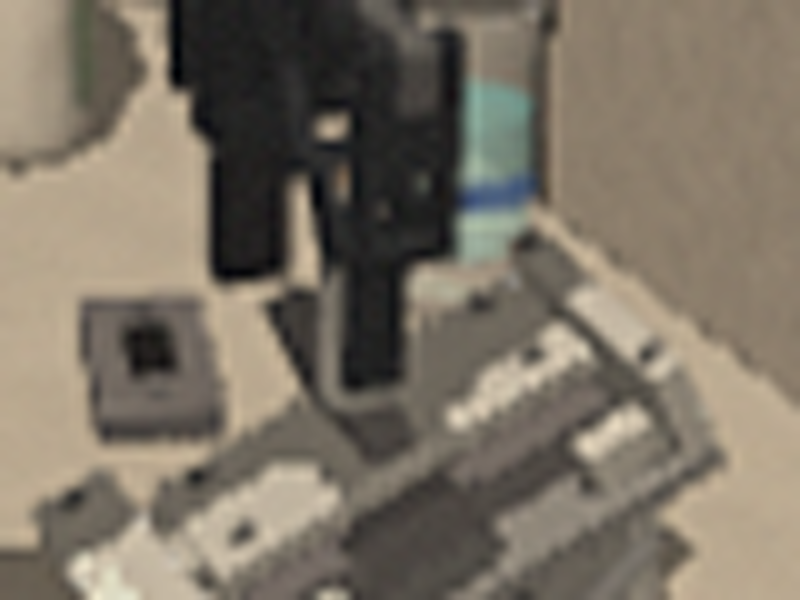

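Call:
move_arm(series=[{"dx": 0,"dy": 0,"dz": -15,"spin": 0,"claw": 72},{"dx": 0,"dy": 0,"dz": -50,"spin": 0,"claw": 72},{"dx": 20,"dy": 20,"dz": -90,"spin": 0,"claw": 72},{"dx": 40,"dy": 60,"dz": -120,"spin": 0,"claw": 72},{"dx": 50,"dy": 100,"dz": -130,"spin": 0,"claw": 72},{"dx": 60,"dy": 145,"dz": -130,"spin": 0,"claw": 72},{"dx": 60,"dy": 190,"dz": -130,"spin": 0,"claw": 72},{"dx": 60,"dy": 235,"dz": -130,"spin": 0,"claw": 72},{"dx": 60,"dy": 235,"dz": -130,"spin": 0,"claw": 72}])

```text
time: 24.75
eef_pos: [484.7, 222.2, 228.3]
ee_rot: [0.021, 1.0, 0.002, 0.0]
contact_force: [0.0, 0.7, 0.2]
width: 72.1
```

```bash
python3 pic.py s22 side 285 180 80 60;python3 pic.py t22 top 290 140 80 75; python3 - <<'E' | tail -1
from ov import *
it=lambda y,x:[(b+np.array([x,y,15.]),TR,(0,255,0)) for b in C]+[(box(-53,53,-25,25,0,15)-np.array([2,0,0]),TR,(0,0,255))]
a=over(cv2.imread('pics/s22_full.png'),"side",it(12,-11),8)[180*8:240*8,290*8:340*8+240]
b=over(cv2.imread('pics/t22_full.png'),"top",it(12,-11),8)[140*8:215*8,300*8:365*8]
cv2.imwrite("pics/o22a.png",a);cv2.imwrite("pics/o22b.png",b)
E
```

```text
d [ 44.6   9.9 207.8] spin 0.166 | h0 87.4 t 24.8 F [-0.3 -0.2 -0.1] w 72.3 q [-0.14  0.3  -0.4   1.86  0.13  1.01  0.94] pos [485.1 218.2 227.7]
d [ 45.   12.9 207.4] spin 0.163 | h0 87.2 t 24.85 F [-0.7 -0.  -0.7] w 71.7 q [-0.14  0.3  -0.4   1.86  0.13  1.01  0.94] pos [485.5 215.4 227.4]
[[0.4, 0.1], [-0.5, -0.1], [-0.4, 0.5], [0.8, -0.5], [-0.6, 0.3], [0.4, -0.2]]
```

View pics/s22.png

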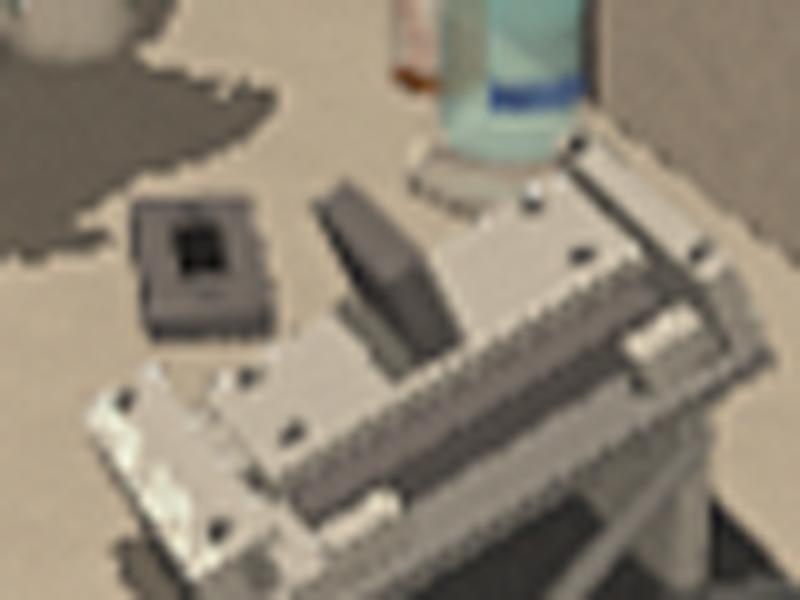

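View pics/t22.png

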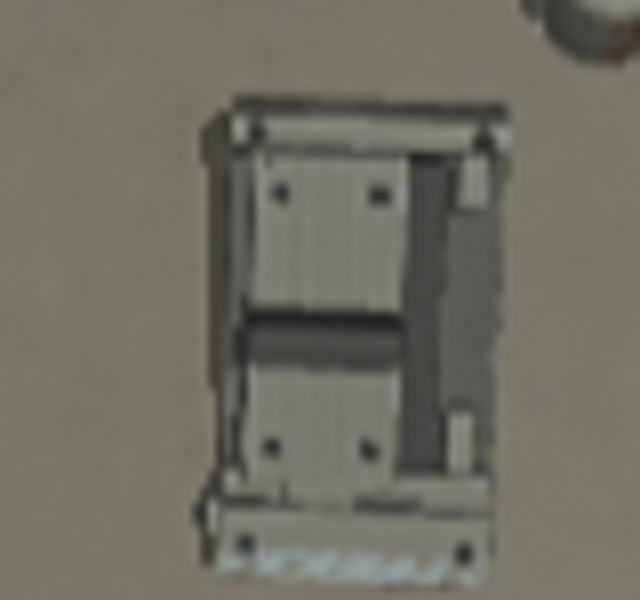

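View pics/o22a.png

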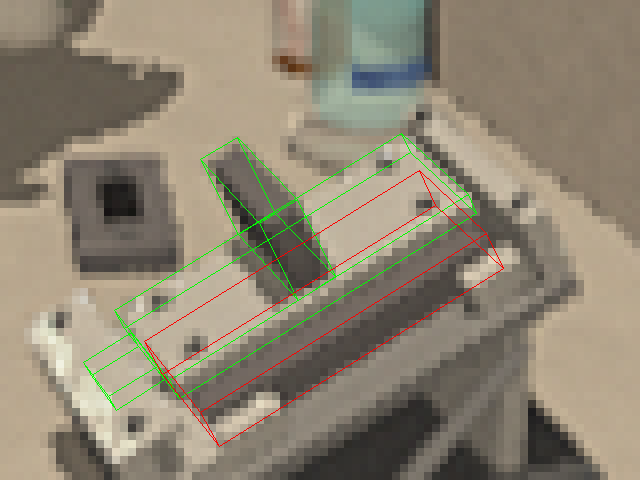

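View pics/o22b.png

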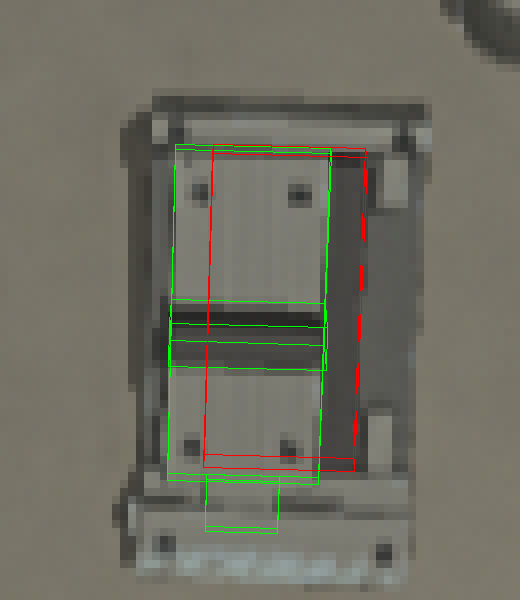

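```bash
python3 -c "
from workcell import manip
print(manip.hand_in()); s=manip.sense(); print(s['time'],s['contact_force'],s['width'])"
```

```text
the job is handed in; nothing more can be done
None
the job is handed in; nothing more can be done
```

Both plates are in the tray and released, and I handed the job in at about 24.9 s of the 67 s allowed. No verdict was reported.

**What I did**
- **Spacer:** I gripped the larger look-alike across its 50 mm width. I pivoted it flat against the bay floor and let go.
- **Cover:** I held it by the ends of the grip bar, not across the bar's thickness as the task suggests, so that it could tilt in the grip. I tipped it tongue-down on the end of the high wall and felt sideways along the gate. The tongue entered the slot about 12 mm left of the middle and stopped at the low wall, and I let the far end drop.

**What the last checks showed**
- Both camera views, with the outlines drawn over them, show the cover lying flat on the spacer with its far end behind the high wall. The tongue tip comes out at about x −75 mm.
- The spacer is within about 2 mm of the middle of the bay.
- The gripper was open and well clear, with a measured force near zero. The bottle, pot and jar were not approached. I did not measure their positions again at the end, though parts of the bottle and the jar were in the last pictures.

**What went wrong or disagreed**
- The tongue first touched the ledge, which changed the cover's tilt from about 37° to 35° and shifted it 3 to 4 mm in the grip.
- I misread a dark patch under the ledge as the slot and started feeling on the wrong side.
- While setting the spacer down, the force rose briefly to about 40 N. I took this to be the fingertips on the bay floor and backed off before letting go.
- The side camera read about 1 pixel (2 to 3 mm) off from the top camera for the plates on the cabinet top.

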